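# Charge a barrel tumbler with nuts using a hand scoop

### The arm

A 7-joint arm with a two-finger parallel gripper is mounted at the origin on a cart in front of the work surface, level with it; the furniture and walls round the work are solid. World frame = base frame: x ahead of the robot, y to its left, z up, the work surface at z = 0. Lengths are in mm, angles in rad, forces in N, time in s.
With the tool pointing down it reaches from about 400 to 850 mm from the base axis. Payload 10.4 kg.
Tool frame: the origin (TCP) lies at the very end of the fingers, on their centre line; the grasp point (between the pads) lies 19 mm behind it (ctrl.hold_point_z is the distance from the TCP to the grasp point, in mm); z points along the fingers, y is the line along which they close (so a half turn about z gives the same grasp; the last joint's range is limited). The gripper opens to 87 mm and grips with 3 to 60 N. Pads are 19 mm wide; open, the fingers measure 117 mm over their backs; the gripper's body (75 mm by 190 mm) begins 51 mm behind the grasp point.
Start: joints at [1.094, 0.332, -0.065, 1.46, 0.022, 1.35, -0.088], TCP at [274.014, -561.755, 222.576] pointing down, gripper open.
Joint ranges: [-2.6, 2.6], [-0.5, 2.12], [-1.47, 1.34], [0.16, 2.42], [-1.27, 4.41], [0.06, 2.06], [-2.6, 2.6]. Speed limits (rad/s): [2.22, 2.22, 2.79, 2.79, 3.14, 3.14, 3.14].

### API

Orientations are given as a unit quaternion [x, y, z, w].
In Python, from bench import ctrl gives the robot as it stands.
- The arm moves only by the shell command python3 -m pendant 'ROWS' [FORCE]. ROWS is JSON, a list of rows, each a list of 7 numbers: the shift along the tool's x, y, z in m, then the turn, a rotation vector about the tool's x, y, z in degrees, then the finger opening in m, from 0 to 0.087. A call has 1 to 5 rows; each row is the pose to reach, as a shift and turn from the pose commanded when the call began, along the tool's axes at that moment; what a row does not reach only later rows make up. A row lasts 1/8 s, in which the tool goes at most 62.5 mm and 10.7 degrees, less where a joint would pass 70% of its speed; a pose out of reach is approached as far as the arm can. A call with a gripper value outside its range is refused whole. The fingers move at their own pace and stop on an object; FORCE is the grip in N (left out, the last holds). Time passes only in rows, so rows that repeat a pose let the fingers close. It gives the time, the measured TCP pose, the force, the opening and the grip force at its end, in the units of the state.
- ctrl.state(): the state, without advancing time (a new reading comes with each control period).
- ctrl.read_camera(name): name is "scene" or "top"; returns the picture (400x640x3 uint8, red, green, blue); there is no depth.
- ctrl.camera_info(name): a dict with "fx", "fy", "cx", "cy" (pixels), "origin" and "attitude" of the camera in the world. Camera axes: x right, y down, z forward; pixel columns grow to the right and rows downward; lengths in mm; the calibration is good to about 2 mm. A picture is of the moment at which its call begins. camera_info takes no time and is no camera call.
- ctrl.job_done(): hands the job in; it is judged then, once.
Trained networks look in the newest picture that a camera, given by its name, has taken for a name from the list of things; names that differ only in an ending like _2 or _b are one class to them, and where a whole thing is asked for, a point or a joint stands for the part that bears it (a point fixed in the world has none). Each returns a list of dicts, best first, with "score" (0 to 1); they miss things now and then, are a little off and sometimes report something else, mostly with a low value. They report only what shows in the picture. A call takes as long as a camera call.
- ctrl.spot_in(camera, label): "xy" ([column, row] in pixels, amid what is visible of it).
- ctrl.mark_of(camera, label): "xy" ([column, row] in pixels: a listed point, or the origin of a listed thing).
The state is a dict: "t": time; "q": joint angles; "qvel": joint speeds; "effort": joint torques, N m; "position": TCP position; "eef_rot": TCP orientation; "force": force on the tool from outside, world axes, zero at the start; "moment": the same for the moment, N m; "grip_width": opening from 0.0 (shut) to 1.0 (fully open); "grip_force": force on a finger pad.
Only numpy, scipy, OpenCV 4.12 (cv2) and the standard library are available. Lean on these libraries where they do the work, as an engineer would, in place of code of your own. Each camera call takes 0.05 s, during which the arm holds its last target. There are 200 camera calls.

### The job

Load the barrel tumbler: with the hand scoop, scoop up the three rusty nuts that lie in the steel tray and tip them through the open hatch into the barrel. Then set the scoop back down in the tray, standing flat on its bottom, and shut the hatch lid fully. Do not touch the nuts with the fingers, and leave the other things on the bench where they are.

Things in the scene. Friction and masses are not known exactly. Their poses are not given: they have to be found in the camera images.
- tray: Steel tray, fixed, holding scoop and nuts. Origin on the bench under it. x points from its low front lip (9 mm high, x = -112 mm) to its far wall, which slopes up and away from the floor's end at x = 100 mm to x = 128 mm, z = 40 mm, then stands upright to z = 62 mm. Flat floor 2 mm thick, y = -52 to +52 mm; side walls 40 mm high (10 mm at the front) lean out 9 degrees.
- scoop_grip (a point): Centre of the dark wooden grip of the loose aluminium hand scoop (0.24 kg), which stands flat in the tray. Axes are the scoop's: x ahead to its open lip, z up from its flat bottom. The grip is a flat-sided bar 74 mm long, 22 mm wide in y, 24 mm deep, rising backwards at 60 degrees (axis [-0.5, 0, 0.866]); this point is 85 mm above the underside.
- scoop_lip (a point): Middle of the scoop's front lip at its underside: 118 mm ahead of and 85 mm below the centre of the grip; same axes. The flat blade reaches 87 mm back from here and is 93 mm wide (104 mm over the top edges); back and side walls 34 to 38 mm high, the sides sloping down to end 15 mm behind the lip. Floor 2.5 mm, bevelled to 0.8 mm at the lip.
- tumbler: Barrel tumbler, fixed. Hexagonal steel barrel, 124 mm across flats, 128 mm long, along y between grey end plates (y = +-76 to 82 mm, 110 mm high), its open hatch up; belt pulley on the +y side (to y = 100 mm), motor behind (x = 60 to 145 mm, 87 mm high). Origin: centre of the underside, on the bench; x points from the user's side to the hinge side.
- barrel_mid (a point): Centre of the barrel, 88 mm above the bench; axes as the tumbler's. The hollow inside is 120 mm long in y and 116 mm across flats.
- mouth (a point): Centre of the barrel's open mouth (hatch), in the plane of its rim, 150 mm above the bench; the opening is 71 mm in the tumbler's x and 120 mm in y.
- hatch_hinge (a point): Middle of the hatch lid's hinge line, at the far (+x) rim of the mouth, 37 mm from the mouth's centre and 152 mm above the bench; the hinge runs along the tumbler's y.
- hatch (a joint): Hatch lid angle: 0 = shut over the mouth, 1.57 = upright, 2.0 = stop, swung back over the hinge. Plate 78 mm from hinge to edge, 128 mm wide, 6 mm thick with its raised panel, whose outer face is the top one when shut; a 14 mm tab in the middle of the free edge. The hinge is stiff: it stays at any angle and takes about 0.1 N m (1 to 2 N at the edge).
- hatch_tab (a point): Middle of the tab at the lid's free edge, 83 mm from the hinge.
- nut_a_mid (a point): Centre of one of the three like rusty steel nuts, hexagonal, 27 mm across flats, 31 mm across corners, 16 mm high, edges chamfered, about 55 g; it lies flat on the tray floor between the scoop and the far wall.
- nut_b_mid (a point): Centre of one of the three like rusty steel nuts, hexagonal, 27 mm across flats, 31 mm across corners, 16 mm high, edges chamfered, about 55 g; it lies flat on the tray floor between the scoop and the far wall.
- nut_c_mid (a point): Centre of one of the three like rusty steel nuts, hexagonal, 27 mm across flats, 31 mm across corners, 16 mm high, edges chamfered, about 55 g; it lies flat on the tray floor between the scoop and the far wall.
- spanner_13: Bystander: steel open-end spanner, 161 mm, lying between the tray and the tumbler.
- tape_measure: Bystander: tape measure, 62 x 85 x 37 mm, near the front edge of the bench.
- try_square: Bystander: try square with wooden stock, 100 x 170 x 15 mm, lying at the left.
- oil_can: Bystander: brass oil can, 72 x 88 x 202 mm, standing at the left.
- tape_roll: Bystander: roll of masking tape, 101 mm across, 24 mm high, lying at the right.

How it is judged (in metres and radians):
On the way:
1. All three nuts lie in the barrel (x of nut_a_mid in the frame of barrel_mid between -0.066 and 0.066 m and y of nut_a_mid in the frame of barrel_mid between -0.06 and 0.06 m and z of nut_a_mid in the frame of barrel_mid between -0.062 and 0.045 m and x of nut_b_mid in the frame of barrel_mid between -0.066 and 0.066 m and y of nut_b_mid in the frame of barrel_mid between -0.06 and 0.06 m and z of nut_b_mid in the frame of barrel_mid between -0.062 and 0.045 m and x of nut_c_mid in the frame of barrel_mid between -0.066 and 0.066 m and y of nut_c_mid in the frame of barrel_mid between -0.06 and 0.06 m and z of nut_c_mid in the frame of barrel_mid between -0.062 and 0.045 m), for 0.2 s.
At the end, for the whole second after the job is handed in: All three nuts lie inside the barrel; the scoop has been let go and stands flat (within 7 degrees) on the tray floor; the hatch lid is shut (within 4 degrees); everything is at rest (all of step 1 and x of scoop_lip in the frame of tray between -0.115 and 0.13 m and y of scoop_lip in the frame of tray between -0.055 and 0.055 m and z of scoop_lip in the frame of tray between 0.0008 and 0.01 m and y of scoop_grip in the frame of tray between -0.07 and 0.07 m and angle between scoop_grip's own z axis and vertical below 0.12 rad and value of joint hatch below 0.07 rad and linear speed of scoop below 0.02 m/s and linear speed of each of nut_a, nut_b, nut_c below 0.03 m/s); the robot touches nothing.
It fails at once if A finger touches a nut (contact force between the fingers and nut_a above 0.5 N or contact force between the fingers and nut_b above 0.5 N or contact force between the fingers and nut_c above 0.5 N).
It fails at once if The spanner, tape measure, try square, oil can or tape roll is moved by more than 30 mm (distance of any of spanner_13, tape_measure, try_square, oil_can, tape_roll from where it was at the start of the episode above 0.03 m).
It also fails if it takes over 72 s, if anything falls off the work surface, if the arm or the gripper's body presses on something with over 40 N, if the wrist force passes 120 N, or if a joint passes its speed limit or range.

## Working session

There is one attempt and no reset: what is moved stays moved. The work goes in short steps, Python scripts to look and compute and a shell command to move; the robot and the scene stay as the last step left them, time stands still between calls to the robot, and variables do not carry over. Pictures are saved under pics/ and viewed, at most 10 in all, crops included, and the job is handed in when it is done.

```bash
mkdir -p pics; ls; cat > h.py <<'E'
import numpy as np,cv2
from bench import ctrl
from scipy.spatial.transform import Rotation as R
def cam(n):
    c=ctrl.camera_info(n);A=np.array(c["attitude"],float)
    M=A if A.shape==(3,3) else R.from_quat(A).as_matrix()
    return c,M,np.array(c["origin"],float)
def ray(n,xy):
    c,M,o=cam(n);d=M@np.array([(xy[0]-c["cx"])/c["fx"],(xy[1]-c["cy"])/c["fy"],1]);return o,d
def atz(n,xy,z):
    o,d=ray(n,xy);return o+d*(z-o[2])/d[2]
def proj(n,p):
    c,M,o=cam(n);v=M.T@(np.array(p)-o);return np.array([c["fx"]*v[0]/v[2]+c["cx"],c["fy"]*v[1]/v[2]+c["cy"]])
def tri(a,b):
    o1,d1=ray("scene",a);o2,d2=ray("top",b);s=np.linalg.lstsq(np.c_[d1,-d2],o2-o1,rcond=None)[0]
    p,q=o1+d1*s[0],o2+d2*s[1];return (p+q)/2,np.linalg.norm(p-q)
E
python3 - <<'E'
from h import *
np.set_printoptions(precision=1,suppress=True)
for n in("scene","top"):
    print(n,ctrl.camera_info(n))
    im=ctrl.read_camera(n);cv2.imwrite(f"pics/{n}0.png",im[:,:,::-1])
m={}
for l in ["tray","scoop_grip","scoop_lip","tumbler","barrel_mid","mouth","hatch_hinge","hatch_tab","nut_a_mid"]:
    for n in("scene","top"):
        r=ctrl.mark_of(n,l);m[l,n]=r
        print(l,n,[(np.array(x["xy"]),round(x["score"],2)) for x in r[:4]])
    a,b=m[l,"scene"],m[l,"top"]
    if a and b: print("   tri",tri(a[0]["xy"],b[0]["xy"]))
for x in m["nut_a_mid","top"]: print(atz("top",x["xy"],10))
print(ctrl.state())
E
```

```text
pics
scene {'fx': 384.718949935166, 'fy': 384.718949935166, 'cx': 316.2817418925488, 'cy': 195.41904275628022, 'origin': array([-345.8,  661.8,  823.7]), 'attitude': array([-0.4,  0.8, -0.4,  0.2])}
top {'fx': 372.18321790715555, 'fy': 372.18321790715555, 'cx': 320.48169546415943, 'cy': 197.7623387101671, 'origin': array([ 385.8,  -26.6, 1092.4]), 'attitude': array([-0.7,  0.7, -0. ,  0.1])}
tray scene [(array([275.9, 225. ]), 0.75), (array([279.3, 219.4]), 0.46), (array([347.9, 178.5]), 0.31)]
tray top [(array([280. , 182.4]), 0.75)]
   tri (array([590.5, 115.4,   6.3]), np.float64(3.157995168982711))
scoop_grip scene [(array([304.1, 216.8]), 0.84), (array([227.9, 279.9]), 0.38)]
scoop_grip top [(array([290. , 224.3]), 0.86), (array([279. , 180.8]), 0.64), (array([462.9, 171.3]), 0.31)]
   tri (array([461.2,  80.6, 100.6]), np.float64(6.071012953674975))
scoop_lip scene [(array([281.4, 224.5]), 0.68)]
scoop_lip top [(array([283.1, 184.4]), 0.72)]
   tri (array([581. , 102.9,   9.4]), np.float64(10.730337292457715))
tumbler scene [(array([349.2, 195. ]), 0.97), (array([345.7, 157.6])
[... 850 characters left out ...]
8.9, 220.5]), 0.56), (array([289.1, 162.6]), 0.44)]
   tri (array([ 645.1, -223.4,  239.4]), np.float64(1.288454854880775))
nut_a_mid scene [(array([272.2, 216. ]), 0.38)]
nut_a_mid top [(array([285.9, 162.1]), 0.37)]
   tri (array([651.1,  95.7,   2.2]), np.float64(8.09768564021213))
[652.  98.  10.]
{'t': 1.0, 'q': array([ 1.1,  0.3, -0.1,  1.5,  0. ,  1.3, -0.1]), 'qvel': array([ 0., -0., -0., -0.,  0.,  0.,  0.]), 'effort': array([  0. , -62.3,   0. , -39. ,  -0.1,   0. ,   0. ]), 'position': array([ 274. , -561.8,  222.6]), 'eef_rot': array([1. , 0.2, 0. , 0. ]), 'force': array([-0.2,  0.2,  0.7]), 'moment': array([ 0. ,  0. , -0.1]), 'grip_force': 0.0, 'grip_width': 1.0017366225126503}
```

```bash
python3 - <<'E'
import cv2
a=cv2.imread("pics/top0.png");cv2.imwrite("pics/top0c.png",cv2.resize(a[120:280,230:450],None,fx=3.6,fy=3.6,interpolation=cv2.INTER_CUBIC))
E
```

```text
(no output)
```

View pics/scene0.png

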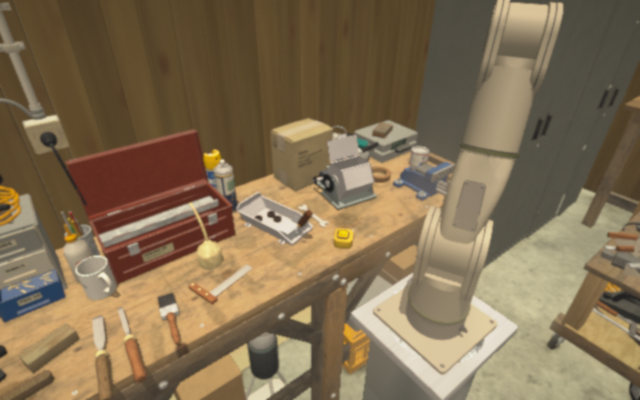

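View pics/top0c.png

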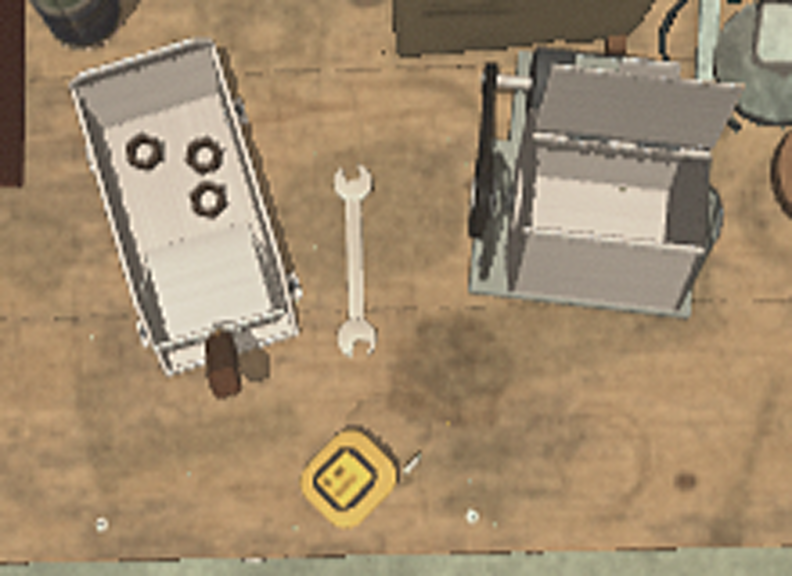

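```bash
cat >> h.py <<'E'
def T(x,y,yaw,p):
    c,s=np.cos(yaw),np.sin(yaw);p=np.atleast_2d(p);return np.c_[x+c*p[:,0]-s*p[:,1],y+s*p[:,0]+c*p[:,1],p[:,2]]
E
python3 - <<'E'
from h import *
from scipy.optimize import least_squares
np.set_printoptions(precision=1,suppress=True)
cr=lambda u:np.array(u)/3.6+[230,120]-0.36
tp=[[128,59,62],[128,-59,62],[-112,53,9],[-112,-53,9],[100,52,2],[100,-52,2]]
px=[cr(u) for u in [(72,85),(212,42),(168,373),(297,332),(105,125),(216,95)]]
f=lambda v:np.concatenate([proj("top",q)-p for q,p in zip(T(*v,tp),px)])
s=least_squares(f,[590,110,.3],x_scale=[100,100,1]);print("tray",s.x,s.fun)
up=[[-37,60,150],[-37,-60,150],[37,60,152],[37,-60,152]]
uq=[cr(u) for u in [(524,233),(702,250),(535,133),(712,155)]]
g=lambda v:np.concatenate([proj("top",q)-p for q,p in zip(T(*v,up),uq)])
s2=least_squares(g,[584,-213,-.1],x_scale=[100,100,1]);print("tumbler",s2.x,s2.fun)
for u in [(145,152),(205,156),(209,199)]:
    w=atz("top",cr(u),12);d=w[:2]-s.x[:2];c,n=np.cos(s.x[2]),np.sin(s.x[2])
    print("nut",w,"in tray",c*d[0]+n*d[1],-n*d[0]+c*d[1])
a=cv2.imread("pics/top0.png")[145:240,240:330];k=6
a=cv2.resize(a,None,fx=k,fy=k,interpolation=cv2.INTER_CUBIC)
for q in T(*s.x,tp):
    p=(proj("top",q)-[240,145]+.5)*k;cv2.circle(a,tuple(int(i) for i in p),3,(0,0,255),1)
# scoop hypotheses: tray yaw, grip at network points
gw=atz("top",[290,224.3],87);print("grip top@87",gw)
for q in T(*gw[:2],s.x[2],[[0,0,87],[118,0,2],[118,46,3],[118,-46,3],[-18,0,119],[18,0,55]]):
    p=(proj("top",q)-[240,145]+.5)*k;cv2.circle(a,tuple(int(i) for i in p),3,(0,200,0),1)
cv2.imwrite("pics/tray1.png",a)
E
```

```text
tray [593.  105.8   0.3] [-0.5 -0.8 -0.1 -0.8  0.5 -0.3 -0.6  0.4 -0.7  1.7  1.4 -0. ]
tumbler [ 579.5 -214.8   -0.1] [ 1.3  0.2 -1.1  0.9  1.2 -0.1 -1.3 -1. ]
nut [653.6 145.6  12. ] in tray 69.08282145515186 21.876727230229818
nut [648.7  95.7  12. ] in tray 50.90768380892045 -24.7756804122611
nut [612.4  92.8  12. ] in tray 15.094593849283793 -17.742354359015785
grip top@87 [460.2  79.8  87. ]
```

View pics/tray1.png

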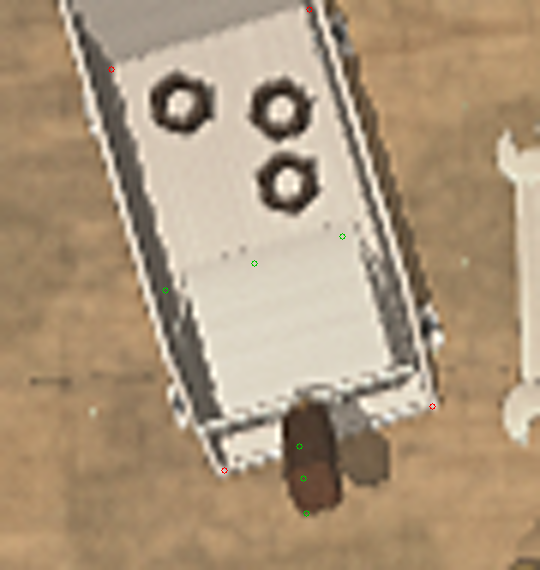

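```bash
python3 - <<'E'
from h import *
from scipy.optimize import least_squares
np.set_printoptions(precision=3,suppress=True)
cr=lambda u:np.array(u)/6+[240,145]-.5
sp=[[118,46.5,3],[118,-46.5,3],[27,52,39],[27,-52,39],[0,0,87],[-18.5-10,0,119-6]]
px=[cr(u) for u in [(183,270),(362,228),(200,430),(413,372),(310,458),(314,513)]]
f=lambda v:np.concatenate([proj("top",q)-p for q,p in zip(T(*v,sp),px)])
s=least_squares(f,[465,75,.27],x_scale=[100,100,1]);print("scoop",s.x,s.fun)
cr=lambda u:np.array(u)/3.6+[230,120]-0.36
tp=[[128,59,62],[128,-59,62],[-112,53,9],[-112,-53,9],[100,52,2],[100,-52,2]]
px=[cr(u) for u in [(72,85),(212,42),(168,373),(297,332),(105,125),(216,95)]]
f=lambda v:np.concatenate([proj("top",q)-p for q,p in zip(T(*v,tp),px)])
t=least_squares(f,[590,110,.3],x_scale=[100,100,1]);print("tray",t.x)
up=[[-37,60,150],[-37,-60,150],[37,60,152],[37,-60,152]]
uq=[cr(u) for u in [(524,233),(702,250),(535,133),(712,155)]]
g=lambda v:np.concatenate([proj("top",q)-p for q,p in zip(T(*v,up),uq)])
s2=least_squares(g,[584,-213,-.1],x_scale=[100,100,1]);print("tumbler",s2.x)
d=s.x[:2]-t.x[:2];c,n=np.cos(t.x[2]),np.sin(t.x[2]);print("grip in tray",c*d[0]+n*d[1],-n*d[0]+c*d[1])
print("grip scene proj",proj("scene",[*s.x[:2],87]))
E
```

```text
scoop [470.257  76.93    0.224] [-0.455 -1.145 -0.013 -1.801 -0.007  1.075 -0.102  1.759 -0.166 -0.284
  0.669  0.228]
tray [593.027 105.806   0.274]
tumbler [ 579.506 -214.838   -0.146]
grip in tray -126.00289882785951 5.418670700332353
grip scene proj [304.347 218.61 ]
```

```bash
cat >> h.py <<'E'
def frame(yaw,a):
    """tool leaning: a = angle of tool z ahead of straight down (deg), heading yaw (rad); tool x ahead, y right"""
    a=np.radians(a);return R.from_euler('z',yaw)*R.from_matrix(np.array([[np.cos(a),0,np.sin(a)],[0,-1,0],[np.sin(a),0,-np.cos(a)]]))
def rows(tp,tr,ns=(1,),start=None):
    """rows from the present pose to TCP tp, rotation tr at fractions ns"""
    s=ctrl.state();p,r=(np.array(s["position"],float),R.from_quat(s["eef_rot"])) if start is None else start
    d=r.inv().apply(np.array(tp)-p)/1000;v=(r.inv()*tr).as_rotvec(degrees=True)
    for f in ns: print(np.round(d*f,4).tolist(),np.round(v*f,1).tolist())
    return tp,tr
E
cat >scoop.py <<'E'
from h import *
G=np.array([469,77,88]);Y=.25
Rg=frame(Y,30);tz=Rg.apply([0,0,1])
E
python3 - <<'E'
from scoop import *
np.set_printoptions(precision=2,suppress=True)
print(frame(Y,0).as_matrix(),R.from_quat(ctrl.state()["eef_rot"]).as_matrix())
rows(G-81*tz+[0,0,40],Rg,np.arange(1,6)/5)
print(G-81*tz)
E
```

```text
[[ 0.97  0.25  0.  ]
 [ 0.25 -0.97  0.  ]
 [ 0.    0.   -1.  ]] [[ 0.9   0.44  0.  ]
 [ 0.44 -0.9  -0.  ]
 [ 0.    0.   -1.  ]]
[0.0831, -0.0994, 0.0049] [-0.6, 6.0, 2.3]
[0.1662, -0.1987, 0.0097] [-1.2, 12.0, 4.6]
[0.2494, -0.2981, 0.0146] [-1.8, 17.9, 6.8]
[0.3325, -0.3975, 0.0195] [-2.4, 23.9, 9.1]
[0.4156, -0.4968, 0.0244] [-3.1, 29.9, 11.4]
[429.76  66.98 158.15]
```

```bash
python3 -m pendant '[[0.03,-0.035,-0.04,0,0,0,0.087],[0.06,-0.075,-0.08,0,0,0,0.087],[0.10,-0.12,-0.1,0,0,0,0.087],[0.135,-0.16,-0.1,0,0,0,0.087],[0.17,-0.20,-0.1,0,0,0,0.087]]' 60
python3 -m pendant '[[0.035,-0.045,0,0,0,0,0.087],[0.07,-0.09,0,0,0,0,0.087],[0.11,-0.135,0,0,0,0,0.087],[0.15,-0.18,0,0,0,0,0.087],[0.19,-0.22,0,0,0,3,0.087]]'
python3 - <<'E'
from scoop import *
print(ctrl.state()["q"]);rows(G-81*tz+[0,0,40],Rg,np.arange(1,6)/5)
E
```

```text
t: 1.62
position: [339.5, -305.6, 323.1]
eef_rot: [0.974, 0.225, 0.0, 0.001]
force: [0.4, -0.4, -0.6]
grip_width: 1.004
grip_force: 0.0
t: 2.25
position: [413.6, -24.3, 322.9]
eef_rot: [0.98, 0.199, 0.0, 0.001]
force: [1.3, -0.0, -0.1]
grip_width: 1.001
grip_force: 0.0
[ 0.66506313 -0.17162358 -0.61548662  1.76831788 -0.09799573  1.51299997
 -1.10787172]
[0.0101, -0.0156, 0.0249] [-0.4, 6.0, 1.7]
[0.0202, -0.0312, 0.0499] [-0.9, 12.0, 3.4]
[0.0303, -0.0468, 0.0748] [-1.3, 17.9, 5.1]
[0.0403, -0.0623, 0.0997] [-1.8, 23.9, 6.8]
[0.0504, -0.0779, 0.1247] [-2.2, 29.9, 8.5]
```

```bash
python3 -m pendant '[[0.010,-0.016,0.025,0,6,1.7,0.087],[0.020,-0.031,0.05,-1,12,3.4,0.087],[0.030,-0.047,0.075,-1.3,18,5,0.087],[0.040,-0.062,0.10,-1.8,24,6.8,0.087],[0.05,-0.078,0.125,-2.2,30,8.5,0.087]]'
python3 -m pendant '[[0,0,0,0,0,0,0.087]]'
python3 - <<'E'
from scoop import *
np.set_printoptions(precision=2,suppress=True)
print(ctrl.state()["q"]);rows(G-81*tz,Rg);rows(G+19*tz,Rg)
im={n:ctrl.read_camera(n) for n in("top","scene")}
a=cv2.resize(im["top"][140:260,240:340,::-1],None,fx=4.5,fy=4.5,interpolation=cv2.INTER_CUBIC)
b=cv2.resize(im["scene"][165:260,240:320,::-1],None,fx=4.2,fy=4.2,interpolation=cv2.INTER_CUBIC)
h=max(len(a),len(b));p=lambda i:np.pad(i,((0,h-len(i)),(0,0),(0,0)))
cv2.imwrite("pics/g1.png",np.hstack([p(a),p(b)]))
E
```

```text
t: 2.88
position: [429.5, 63.6, 197.4]
eef_rot: [0.958, 0.118, 0.258, -0.032]
force: [8.1, 2.5, 5.6]
grip_width: 0.999
grip_force: 0.0
t: 3.0
position: [426.1, 66.6, 194.7]
eef_rot: [0.959, 0.123, 0.254, -0.034]
force: [0.1, -0.1, 0.2]
grip_width: 0.999
grip_force: 0.0
[ 0.38 -0.5  -0.48  2.36 -0.44  0.76 -1.17]
[-0.015, 0.0007, 0.0335] [-0.3, 0.3, 0.2]
[-0.0144, 0.0012, 0.1335] [-0.3, 0.3, 0.2]
```

View pics/g1.png

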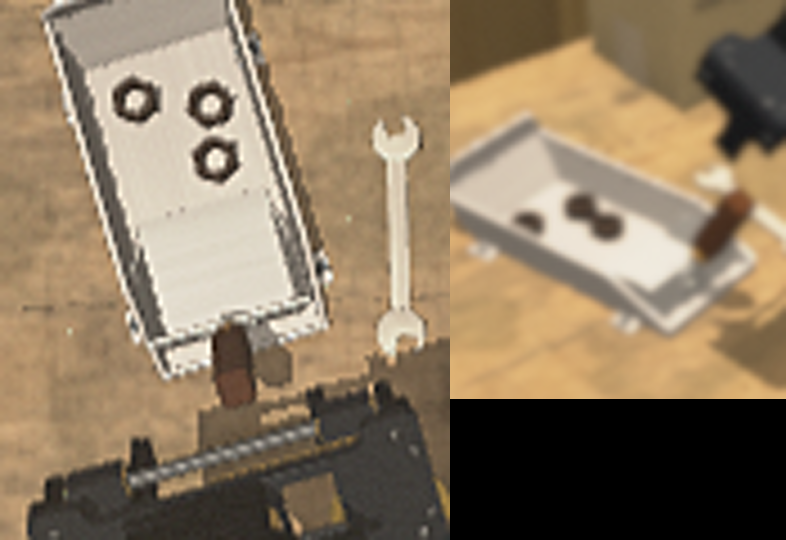

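```bash
python3 -m pendant '[[-0.008,0,0.012,0,0,0,0.087],[-0.015,0,0.034,0,0,0,0.087],[-0.015,0.001,0.034,0,0,0,0.087]]'
python3 - <<'E'
from scoop import *
np.set_printoptions(precision=2,suppress=True)
print(ctrl.state()["q"]);rows(G-81*tz,Rg);rows(G+19*tz,Rg)
E
```

```text
t: 3.48
position: [432.9, 63.5, 160.0]
eef_rot: [0.959, 0.119, 0.255, -0.033]
force: [-0.3, -0.0, -0.9]
grip_width: 0.997
grip_force: 0.0
[ 0.39 -0.44 -0.51  2.4  -0.45  0.65 -1.16]
[-0.0028, -0.0041, 0.0005] [-0.0, 0.2, -0.1]
[-0.0025, -0.0041, 0.1005] [-0.0, 0.2, -0.1]
```

```bash
python3 -m pendant '[[-0.001,-0.002,0.015,0,0,0,0.087],[-0.002,-0.004,0.03,0,0,0,0.087],[-0.002,-0.004,0.045,0,0,0,0.087],[-0.002,-0.004,0.045,0,0,0,0.087]]'
python3 - <<'E'
from scoop import *
np.set_printoptions(precision=2,suppress=True)
print(ctrl.state()["q"]);rows(G+19*tz,Rg)
E
```

```text
t: 3.98
position: [452.6, 73.1, 121.1]
eef_rot: [0.959, 0.12, 0.256, -0.033]
force: [0.7, 0.5, 0.5]
grip_width: 0.998
grip_force: 0.0
[ 0.43 -0.31 -0.6   2.41 -0.43  0.5  -1.19]
[-0.0019, 0.0004, 0.0561] [-0.1, 0.1, -0.1]
```

```bash
python3 -m pendant '[[-0.001,0,0.02,0,0,0,0.087],[-0.002,0,0.04,0,0,0,0.087],[-0.002,0,0.053,0,0,0,0.087],[-0.002,0,0.053,0,0,0,0.06],[-0.002,0,0.053,0,0,0,0.045]]'
python3 - <<'E'
from scoop import *
np.set_printoptions(precision=2,suppress=True)
s=ctrl.state();print(s["q"],s["moment"]);rows(G+19*tz,Rg)
im={n:ctrl.read_camera(n) for n in("top","scene")}
a=cv2.resize(im["top"][140:260,240:340,::-1],None,fx=4.5,fy=4.5,interpolation=cv2.INTER_CUBIC)
b=cv2.resize(im["scene"][165:260,240:320,::-1],None,fx=4.2,fy=4.2,interpolation=cv2.INTER_CUBIC)
h=max(len(a),len(b));p=lambda i:np.pad(i,((0,h-len(i)),(0,0),(0,0)))
cv2.imwrite("pics/g2.png",np.hstack([p(a),p(b)]))
E
```

```text
t: 4.6
position: [476.5, 79.4, 74.9]
eef_rot: [0.958, 0.12, 0.257, -0.032]
force: [0.7, 0.1, 0.7]
grip_width: 0.85
grip_force: 0.0
[ 0.51 -0.13 -0.73  2.4  -0.3   0.33 -1.3 ] [-0.16  0.52 -0.04]
[-0.0003, 0.0005, 0.0037] [-0.0, -0.0, -0.0]
```

View pics/g2.png

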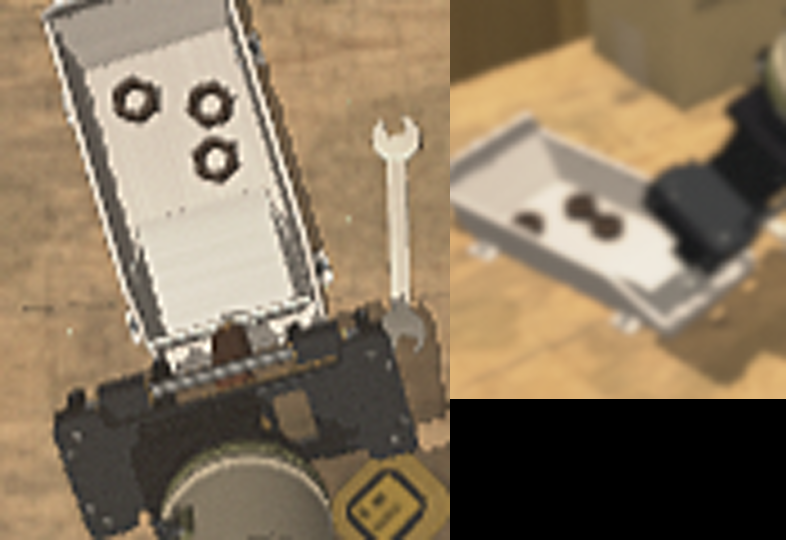

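```bash
python3 -m pendant '[[0,0,0,0,0,0,0.03],[0,0,0,0,0,0,0.02],[0,0,0,0,0,0,0.01],[0,0,0,0,0,0,0.0],[0,0,0,0,0,0,0.0]]' 60
python3 -m pendant '[[0,0,0,0,0,0,0.0],[0,0,0,0,0,0,0.0]]' 60
python3 - <<'E'
from scoop import *
np.set_printoptions(precision=3,suppress=True)
s=ctrl.state();print(s["q"],s["moment"]);rows(G+19*tz,Rg)
Ym=np.arctan2(*R.from_quat(s["eef_rot"]).as_matrix()[[1,0],0]);print(Ym)
E
```

```text
t: 5.32
position: [476.3, 79.9, 74.1]
eef_rot: [0.958, 0.12, 0.257, -0.033]
force: [0.3, -0.8, -0.5]
grip_width: 0.251
grip_force: 59.9
t: 5.58
position: [476.2, 79.9, 74.0]
eef_rot: [0.958, 0.12, 0.257, -0.033]
force: [0.4, -0.1, -0.6]
grip_width: 0.25
grip_force: 59.9
[ 0.511 -0.13  -0.729  2.4   -0.295  0.327 -1.303] [-0.413  0.383 -0.12 ]
[0.0003, 0.001, 0.003] [-0.1, 0.0, -0.0]
0.2497354776961557
```

```bash
python3 -m pendant '[[0.0087,0.0005,0.005,0.2,0,-0.3,0],[0.0173,0.001,0.010,0.4,0,-0.6,0],[0.026,0.0015,0.015,0.5,0,-0.9,0],[0.0346,0.002,0.020,0.7,0,-1.2,0],[0.0433,0.0025,0.025,0.7,0,-1.2,0]]' 60
python3 - <<'E'
from scoop import *
np.set_printoptions(precision=3,suppress=True)
s=ctrl.state();print(s["q"],s["moment"],s["force"])
print(np.array([[1,0,0]])@np.zeros((3,3)) is None)
im={n:ctrl.read_camera(n) for n in("top","scene")}
a=cv2.resize(im["top"][140:260,240:340,::-1],None,fx=4.5,fy=4.5,interpolation=cv2.INTER_CUBIC)
b=cv2.resize(im["scene"][165:260,240:320,::-1],None,fx=4.2,fy=4.2,interpolation=cv2.INTER_CUBIC)
h=max(len(a),len(b));p=lambda i:np.pad(i,((0,h-len(i)),(0,0),(0,0)))
cv2.imwrite("pics/g3.png",np.hstack([p(a),p(b)]))
E
```

```text
t: 6.2
position: [525.4, 89.9, 74.0]
eef_rot: [0.957, 0.132, 0.256, -0.036]
force: [-5.0, 0.1, 6.9]
grip_width: 0.247
grip_force: 59.9
[ 0.551  0.023 -0.783  2.286 -0.025  0.317 -1.503] [-0.354  0.835 -0.028] [-4.998  0.093  6.874]
False
```

View pics/g3.png

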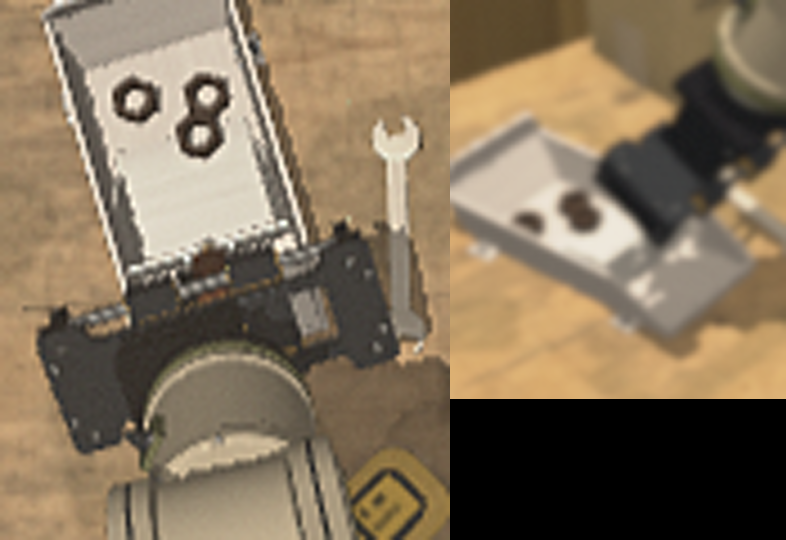

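```bash
python3 -m pendant '[[0.0087,0.0,0.005,0,0,0,0],[0.0173,0,0.010,0,0,0,0],[0.026,0.0,0.015,0,0,0,0],[0.0346,0.0,0.020,0,0,0,0],[0.0433,0.0,0.025,0,0,0,0]]' 60
python3 - <<'E'
from scoop import *
np.set_printoptions(precision=3,suppress=True)
s=ctrl.state();print(s["q"],s["moment"],s["force"])
im={n:ctrl.read_camera(n) for n in("top","scene")}
a=cv2.resize(im["top"][140:260,240:340,::-1],None,fx=4.5,fy=4.5,interpolation=cv2.INTER_CUBIC)
b=cv2.resize(im["scene"][165:260,240:320,::-1],None,fx=4.2,fy=4.2,interpolation=cv2.INTER_CUBIC)
h=max(len(a),len(b));p=lambda i:np.pad(i,((0,h-len(i)),(0,0),(0,0)))
cv2.imwrite("pics/g4.png",np.hstack([p(a),p(b)]))
E
```

```text
t: 6.92
position: [573.1, 103.4, 74.0]
eef_rot: [0.957, 0.132, 0.256, -0.036]
force: [-7.7, -1.8, 9.0]
grip_width: 0.25
grip_force: 59.9
[ 0.451  0.147 -0.721  2.177  0.24   0.338 -1.741] [-0.451  0.796  0.005] [-7.748 -1.756  8.966]
```

View pics/g4.png

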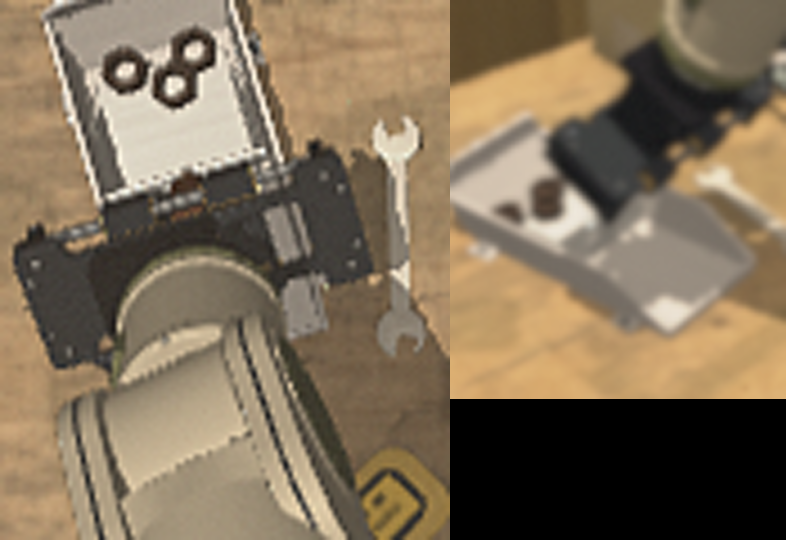

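```bash
python3 -m pendant '[[0.004,0.0,0.0022,0,0,0,0],[0.0075,0,0.0042,0,0,0,0],[0.0075,0.0,0.0042,0,0,0,0]]' 60
python3 - <<'E'
from scoop import *
np.set_printoptions(precision=3,suppress=True)
s=ctrl.state();print(s["q"],s["moment"],s["force"])
im=ctrl.read_camera("top")
a=cv2.resize(im[135:195,245:315,::-1],None,fx=8,fy=8,interpolation=cv2.INTER_CUBIC)
cv2.imwrite("pics/g5.png",a)
E
```

```text
t: 7.4
position: [581.3, 105.8, 74.1]
eef_rot: [0.957, 0.132, 0.256, -0.036]
force: [-0.7, 0.6, 0.5]
grip_width: 0.249
grip_force: 60.0
[ 0.432  0.166 -0.707  2.159  0.268  0.342 -1.765] [-0.19   0.457  0.031] [-0.728  0.644  0.534]
```

View pics/g5.png

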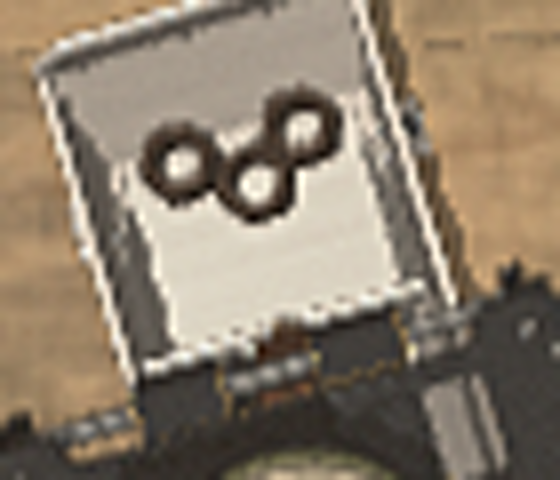

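```bash
python3 -m pendant '[[0.0025,0.0,0.0015,0,0,0,0],[0.0045,0,0.0025,0,0,0,0],[0.0045,0.0,0.0025,0,0,0,0]]' 60
python3 - <<'E'
from scoop import *
np.set_printoptions(precision=2,suppress=True)
s=ctrl.state();print(s["force"])
def tr(w):
    d=w[:2]-[593,105.8];c,n=np.cos(.274),np.sin(.274);return np.array([c*d[0]+n*d[1],-n*d[0]+c*d[1]])
for u in [(182,163),(258,186),(303,128)]: print(tr(atz("top",np.array(u)/8+[245,135]-.44,18)))
r=R.from_quat(s["eef_rot"]);P=np.array(s["position"]);g=P-r.apply([0,0,19-3.7]);print("grip",g,tr(g),"lip",tr(g)+[118,0])
for n in("top","scene"):
    ctrl.read_camera(n);print(n,[(np.array(x["xy"]),round(x["score"],2)) for l in("nut_a_mid","scoop_lip") for x in ctrl.mark_of(n,l)])
E
```

```text
t: 7.82
position: [584.5, 106.4, 73.8]
eef_rot: [0.957, 0.132, 0.254, -0.035]
force: [-34.7, -8.5, 34.0]
grip_width: 0.248
grip_force: 60.0
[-34.7   -8.49  34.02]
[90.07 22.99]
[73.14 -1.65]
[ 89.4  -23.84]
grip [577.19 104.34  87.13] [-15.62   2.87] lip [102.38   2.87]
top [(array([281.1, 146.8]), 0.64), (array([271.7, 151.3]), 0.97)]
scene [(array([262.6, 213.3]), 0.39), (array([351.1, 161.9]), 0.63), (array([257.4, 216.2]), 0.54), (array([341.1, 239.2]), 0.49), (array([376.9, 174.5]), 0.48)]
```

```bash
python3 - <<'E'
from scoop import *
s=ctrl.state();r=R.from_quat(s["eef_rot"]);P=np.array(s["position"])
a0=30;yaw=.274;F=np.array([np.cos(yaw),np.sin(yaw),0]);Z=np.array([0,0,1.])
def pose(th,f,u):
    rr=frame(yaw,a0+th);# rotate about heel
    q=R.from_rotvec(-np.radians(th)*np.cross(Z,F));H=P-r.apply([0,0,15.3])+31*F-85*Z
    return H+f*F+u*Z+q.apply(P-H), q*r
for th,f,u in [(4,-1,1),(8,0,4),(12,1,8),(16,2,14),(20,3,20)]: rows(*pose(th,f,u))
E
```

```text
[-0.0056, -0.0, -0.0023] [-0.0, 4.0, 0.0]
[-0.0084, -0.0, -0.0049] [-0.0, 8.0, 0.0]
[-0.0109, -0.0, -0.008] [-0.0, 12.0, 0.0]
[-0.0123, 0.0, -0.0125] [-0.0, 16.0, 0.0]
[-0.0137, 0.0, -0.0166] [-0.0, 20.0, 0.0]
```

```bash
python3 -m pendant '[[-0.0055,0,-0.0023,0,4,0,0],[-0.0084,0,-0.005,0,8,0,0],[-0.011,0,-0.008,0,12,0,0],[-0.0123,0,-0.0125,0,16,0,0],[-0.0137,0,-0.0166,0,20,0,0]]' 60
python3 - <<'E'
from scoop import *
np.set_printoptions(precision=2,suppress=True)
s=ctrl.state();print(s["q"],s["force"],s["moment"]);A=R.from_quat(s["eef_rot"]).as_matrix()[:,2];print(np.degrees(np.arccos(-A[2])))
im={n:ctrl.read_camera(n) for n in("top","scene")}
a=cv2.resize(im["top"][135:195,245:315,::-1],None,fx=6,fy=6,interpolation=cv2.INTER_CUBIC)
b=cv2.resize(im["scene"][180:250,230:300,::-1],None,fx=5,fy=5,interpolation=cv2.INTER_CUBIC)
h=max(len(a),len(b));p=lambda i:np.pad(i,((0,h-len(i)),(0,0),(0,0)))
cv2.imwrite("pics/g6.png",np.hstack([p(a),p(b)]))
E
```

```text
t: 8.75
position: [572.3, 91.8, 77.0]
eef_rot: [0.929, 0.138, 0.342, -0.031]
force: [-29.0, 46.4, 14.9]
grip_width: 0.267
grip_force: 61.5
[ 0.56  0.1  -0.8   2.32  0.82  0.07 -2.28] [-28.97  46.37  14.91] [10.17  4.47  8.85]
40.107492427824994
```

View pics/g6.png

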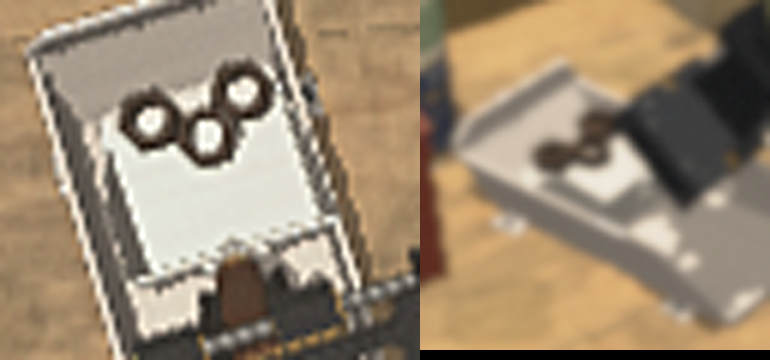

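```bash
cat > p2.py <<'E'
from scoop import *
yaw=.274;F=np.array([np.cos(yaw),np.sin(yaw),0]);Z=np.array([0,0,1.])
r0=frame(yaw,30);P0=np.array([583,106.4,74.])
H=P0-r0.apply([0,0,15.3])+31*F-85*Z
def pose(th,f,u):
    q=R.from_rotvec(-np.radians(th)*np.cross(Z,F));return H+f*F+u*Z+q.apply(P0-H), q*r0
E
python3 - <<'E'
from p2 import *
np.set_printoptions(precision=3,suppress=True)
s=ctrl.state();M=R.from_quat(s["eef_rot"]).as_matrix();print(M, frame(.274,40).as_matrix())
for th,u in [(6,10),(8,14),(10,12),(10,25)]: print(th,u,pose(th,0,u)[0]);rows(*pose(th,0,u))
E
```

```text
[[ 0.728  0.284  0.624]
 [ 0.244 -0.958  0.152]
 [ 0.64   0.042 -0.767]] [[ 0.737  0.271  0.619]
 [ 0.207 -0.963  0.174]
 [ 0.643  0.    -0.766]]
6 10 [575.903 104.405  81.166]
[0.0087, -0.008, 0.0004] [1.4, -3.9, 2.1]
8 14 [573.606 103.76   84.052]
[0.0087, -0.0079, -0.0033] [1.3, -1.9, 2.2]
10 12 [571.347 103.125  80.855]
[0.0048, -0.008, -0.0024] [1.3, 0.1, 2.2]
10 25 [571.347 103.125  93.855]
[0.0132, -0.0075, -0.0124] [1.3, 0.1, 2.2]
```

```bash
python3 -m pendant '[[0.003,-0.003,-0.002,0.5,-3,0.7,0],[0.006,-0.006,-0.004,1,-5,1.5,0],[0.006,-0.006,-0.004,1,-5,1.5,0]]' 60
python3 - <<'E'
from p2 import *
np.set_printoptions(precision=2,suppress=True)
s=ctrl.state();print(s["q"],s["force"],s["moment"]);A=R.from_quat(s["eef_rot"]).as_matrix()[:,2];print(np.degrees(np.arccos(-A[2])))
for th,u in [(6,10),(8,14),(10,12)]: rows(*pose(th,0,u))
E
```

```text
t: 9.22
position: [572.8, 94.9, 82.3]
eef_rot: [0.946, 0.129, 0.296, -0.033]
force: [-7.2, 10.3, 3.6]
grip_width: 0.252
grip_force: 59.9
[ 0.77  0.15 -1.03  2.23  0.45  0.25 -1.92] [-7.24 10.3   3.64] [2.29 1.83 1.84]
34.63306085389135
[0.0039, -0.0083, 0.0039] [0.9, 1.4, 0.1]
[0.0036, -0.0083, 0.0002] [0.9, 3.4, 0.1]
[-0.0002, -0.0083, 0.0015] [0.9, 5.4, 0.2]
```

```bash
python3 -m pendant '[[0.0,-0.004,0,0.5,0,0,0],[0.0,-0.008,0,0.9,0,0,0],[0.003,-0.008,-0.005,0.9,1,0,0],[0.006,-0.008,-0.010,0.9,1.5,0,0],[0.009,-0.008,-0.015,0.9,2,0,0]]' 60
python3 - <<'E'
from p2 import *
np.set_printoptions(precision=2,suppress=True)
s=ctrl.state();print(s["q"],s["force"],s["moment"]);A=R.from_quat(s["eef_rot"]).as_matrix()[:,2];print(np.degrees(np.arccos(-A[2])))
im={n:ctrl.read_camera(n) for n in("top","scene")}
a=cv2.resize(im["top"][135:195,245:315,::-1],None,fx=6,fy=6,interpolation=cv2.INTER_CUBIC)
b=cv2.resize(im["scene"][180:250,230:300,::-1],None,fx=5,fy=5,interpolation=cv2.INTER_CUBIC)
h=max(len(a),len(b));p=lambda i:np.pad(i,((0,h-len(i)),(0,0),(0,0)))
cv2.imwrite("pics/g7.png",np.hstack([p(a),p(b)]))
E
```

```text
t: 9.85
position: [569.9, 99.5, 99.5]
eef_rot: [0.941, 0.129, 0.311, -0.04]
force: [-0.4, -0.8, -4.0]
grip_width: 0.247
grip_force: 59.9
[ 0.93  0.1  -1.18  2.25  0.28  0.22 -1.76] [-0.43 -0.81 -4.01] [-0.39  1.5   0.01]
36.59347965424715
```

View pics/g7.png

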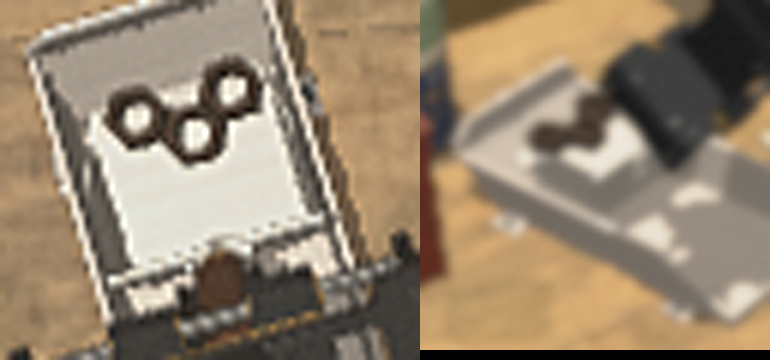

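```bash
cat > fk.py <<'E'
from p2 import *
from scipy.optimize import least_squares
def fk(q,L):
    h,L1,o1,L2,o2,L3,o3=L;sg=[-1,1,-1,1,-1,1,-1];ax='zyzyzyz'
    Rt=R.identity();p=np.array([0,0,h],float)
    off={1:[o1,0,L1],3:[o2,0,L2],6:[o3,0,L3]}
    for i in range(7):
        Rt=Rt*R.from_euler(ax[i],sg[i]*q[i])
        if i in off: p=p+Rt.apply(off[i])
    return p,Rt
s=ctrl.state()
D=[([1.094,.332,-.065,1.46,.022,1.35,-.088],(274.0,-561.8,222.6)),([.66506,-.17162,-.61549,1.76832,-.098,1.513,-1.10787],(413.6,-24.3,322.9)),([.511,-.130,-.729,2.4,-.295,.327,-1.303],(476.2,79.9,74)),([.551,.023,-.783,2.286,-.025,.317,-1.503],(525.4,89.9,74)),([.451,.147,-.721,2.177,.24,.338,-1.741],(573.1,103.4,74)),(s["q"],s["position"])]
f=least_squares(lambda L:np.concatenate([fk(q,L)[0]-p for q,p in D]),[300,400,0,400,0,250,0])
L=f.x
lo=np.array([-2.6,-.5,-1.47,.16,-1.27,.06,-2.6])+.03;hi=np.array([2.6,2.12,1.34,2.42,4.41,2.06,2.6])-.03
C=fk(s["q"],L)[1].inv()*R.from_quat(s["eef_rot"])
def ik(p,r,q0):
    def g(q):
        a,b=fk(q,L);return np.r_[(a-p)/10,((b*C).inv()*r).as_rotvec()*20,.02*(q-q0)]
    k=least_squares(g,np.clip(q0,lo+1e-3,hi-1e-3),bounds=(lo,hi));a,b=fk(k.x,L)
    return k.x,np.linalg.norm(a-p),np.degrees(((b*C).inv()*r).magnitude())
E
python3 - <<'E'
from fk import *
np.set_printoptions(precision=2,suppress=True)
print(L,np.abs(f.fun).max(),C.as_matrix())
q0=np.array(s["q"])
Yt=-.146;Ft=np.array([np.cos(Yt),np.sin(Yt),0]);M=np.array([579.5,-214.8,150])+[2,1,0]
# scoop pitch back th; lip at M + a*Ft + up
for th,a,u in [(6,-30,60),(0,-20,50),(-20,-10,35),(-45,-5,25),(-60,0,25)]:
    q=R.from_rotvec(-np.radians(th)*np.cross(Z,Ft))
    tr=q*frame(Yt,30);lip=M+a*Ft+u*Z;g=lip+q.apply(-118*Ft+85*Z);tcp=g+15.3*tr.apply([0,0,1])
    k=[ik(tcp,tr,x) for x in (q0,np.array([.4,0,0,2,0,.8,0]),np.array([.9,0.1,-.6,2,1.5,.8,-1]))]
    print(th,tcp,*[(x[0],round(x[1],1),round(x[2],1)) for x in k],sep="\n   ")
for n in("top","scene"):
    ctrl.read_camera(n);print(n,[(l,np.array(x["xy"]),round(x["score"],2)) for l in("nut_a_mid","scoop_lip","scoop_grip") for x in ctrl.mark_of(n,l)[:3]])
r=R.from_quat(s["eef_rot"]);Pt=np.array(s["position"]);g=Pt-r.apply([0,0,15.3]);q=r*frame(0,30).inv();lip=g+q.apply([118,0,-85])
print("pred grip",g,proj("top",g),proj("scene",g),"lip",lip,proj("top",lip),proj("scene",lip))
E
```

```text
[208.59 407.18  -1.19 454.5  -46.37 313.6  -39.45] 37.23677467985749 [[ 0. -1. -0.]
 [ 1.  0. -0.]
 [ 0. -0.  1.]]
6
   [ 435.82 -192.38  269.82]
   (array([ 0.71, -0.42, -0.19,  2.21, -0.42,  0.79, -0.99]), np.float64(0.0), np.float64(0.0))
   (array([ 0.62, -0.42, -0.12,  2.21, -0.36,  0.77, -1.04]), np.float64(0.0), np.float64(0.0))
   (array([ 0.4 , -0.41,  0.04,  2.21, -0.23,  0.75, -1.15]), np.float64(0.0), np.float64(0.0))
0
   [ 452.54 -194.84  271.75]
   (array([ 0.86, -0.33, -0.35,  2.09, -0.37,  0.89, -1.05]), np.float64(0.0), np.float64(0.0))
   (array([ 0.59, -0.31, -0.14,  2.09, -0.25,  0.86, -1.15]), np.float64(0.0), np.float64(0.0))
   (array([ 0.57, -0.31, -0.13,  2.09, -0.24,  0.86, -1.16]), np.float64(0.0), np.float64(0.0))
-20
   [ 493.29 -200.83  290.16]
   (array([ 1.25,  0.06, -0.95,  1.67,  0.03,  1.26, -1.43]), np.float64(0.0), np.float64(0.0))
   (array([ 0.34,  0.04, -0.01,  1.67, -0.03,  1.26, -1.38]), np.float64(0.0), np.float64(0.0))
   (array([ 0.95,  0.05, -0.64,  1.67, -0.  ,  1.26, -1.4 ]), np.float64(0.0), np.float64(0.0))
-45
   [ 549.55 -209.1   3
[... 451 characters left out ...]
0.15,  0.74, -0.  ,  2.03, -1.38]), np.float64(13.4), np.float64(7.6))
   (array([ 0.19,  0.76,  0.15,  0.74, -0.  ,  2.03, -1.38]), np.float64(13.4), np.float64(7.6))
top [('nut_a_mid', array([284.9, 148.3]), 0.42), ('scoop_lip', array([273.4, 146.3]), 0.76), ('scoop_lip', array([403. , 170.9]), 0.64), ('scoop_lip', array([462.8, 174.1]), 0.42), ('scoop_grip', array([281.2, 184.6]), 0.84)]
scene [('nut_a_mid', array([263.2, 202.9]), 0.46), ('scoop_lip', array([258., 207.]), 0.72), ('scoop_grip', array([280.6, 201.4]), 0.82), ('scoop_grip', array([349. , 177.2]), 0.62)]
pred grip [561.44  96.89 112.07] [282.19 186.03] [283.27 201.68] lip [683.89 130.64  41.25] [273.37 149.21] [257.35 206.08]
```

```bash
python3 -m pendant '[[0.006,0,-0.008,0,0,0,0],[0.018,0,-0.024,0,0,0,0],[0.033,0,-0.044,0,0,0,0],[0.048,0,-0.064,0,0,0,0],[0.06,0,-0.08,0,0,0,0]]' 60
python3 -m pendant '[[0.009,0,-0.012,0,0,0,0],[0.018,0,-0.024,0,0,0,0],[0.027,0,-0.036,0,0,0,0],[0.036,0,-0.048,0,0,0,0],[0.04,0,-0.053,0,0,0,0]]' 60
cat > tgt.py <<'E'
from p2 import *
np.set_printoptions(precision=2,suppress=True)
s=ctrl.state()
Yt=-.146;Ft=np.array([np.cos(Yt),np.sin(Yt),0]);M=np.array([581.5,-213.8,150.])
def pour(th,a,u,lat=0):
    q=R.from_rotvec(-np.radians(th)*np.cross(Z,Ft))
    tr=q*frame(Yt,30);lip=M+a*Ft+u*Z+lat*np.cross(Z,Ft);g=lip+q.apply(-118*Ft+85*Z);return g+15.3*tr.apply([0,0,1]),tr
def now():
    r=R.from_quat(s["eef_rot"]);A=r.as_matrix()
    print("q",s["q"],"F",s["force"],"tilt",np.degrees(np.arctan2(np.hypot(A[0,2],A[1,2]),-A[2,2])),"heading",np.arctan2(A[1,0],A[0,0]),"roll",np.degrees(np.arcsin(A[2,1])))
E
python3 - <<'E'
from tgt import *
now();rows(*pour(6,-30,60),ns=np.arange(1,4)/3)
E
```

```text
t: 10.98
position: [571.5, 101.1, 202.3]
eef_rot: [0.94, 0.13, 0.313, -0.04]
force: [0.4, -0.7, -4.8]
grip_width: 0.247
grip_force: 59.9
t: 11.6
position: [571.3, 101.3, 267.0]
eef_rot: [0.94, 0.13, 0.312, -0.04]
force: [-0.2, -0.0, -5.0]
grip_width: 0.247
grip_force: 59.9
q [ 0.98 -0.33 -1.01  2.05 -0.62  0.7  -1.02] F [-0.21 -0.04 -5.03] tilt 36.67972959160922 heading 0.2774449275226312 roll 0.2995853619725317
[-0.0558, 0.0821, -0.0422] [-4.7, -0.2, 6.5]
[-0.1115, 0.1641, -0.0844] [-9.3, -0.5, 13.0]
[-0.1673, 0.2462, -0.1266] [-14.0, -0.7, 19.5]
```

```bash
python3 -m pendant '[[-0.004,0.006,-0.003,-0.3,0,0.5,0],[-0.011,0.016,-0.008,-0.9,0,1.3,0],[-0.021,0.031,-0.016,-1.8,-0.1,2.5,0],[-0.033,0.048,-0.025,-2.8,-0.1,3.9,0],[-0.045,0.066,-0.034,-3.8,-0.2,5.3,0]]' 60
python3 - <<'E'
from tgt import *
now();rows(*pour(6,-30,60),ns=np.arange(1,4)/3)
E
```

```text
t: 12.22
position: [533.6, 20.8, 266.2]
eef_rot: [0.947, 0.075, 0.312, -0.024]
force: [0.2, -0.7, -4.0]
grip_width: 0.249
grip_force: 59.9
q [ 0.95 -0.42 -0.81  2.14 -0.68  0.76 -0.95] F [ 0.15 -0.65 -3.99] tilt 36.418432743999944 heading 0.15813755834969231 roll 0.10477052759076459
[-0.0342, 0.0651, -0.0266] [-3.4, -0.1, 4.7]
[-0.0684, 0.1302, -0.0531] [-6.8, -0.3, 9.4]
[-0.1025, 0.1953, -0.0797] [-10.2, -0.4, 14.1]
```

```bash
python3 -m pendant '[[-0.007,0.014,-0.005,-0.7,0,1,0],[-0.014,0.028,-0.010,-1.4,0,2,0],[-0.022,0.042,-0.016,-2.1,-0.1,3,0],[-0.029,0.056,-0.021,-2.8,-0.1,4,0],[-0.036,0.07,-0.026,-3.5,-0.1,5,0]]' 60
python3 - <<'E'
from tgt import *
now();rows(*pour(5,-30,55),ns=np.arange(1,3)/2)
E
```

```text
t: 12.85
position: [501.5, -54.9, 266.7]
eef_rot: [0.95, 0.024, 0.312, -0.008]
force: [-0.1, -1.2, -4.2]
grip_width: 0.248
grip_force: 59.9
q [ 0.95 -0.46 -0.65  2.2  -0.67  0.79 -0.9 ] F [-0.13 -1.21 -4.2 ] tilt 36.379115955484586 heading 0.050882030408447985 roll -0.019593309777541805
[-0.0288, 0.0671, -0.0213] [-3.3, -0.7, 4.6]
[-0.0575, 0.1341, -0.0426] [-6.6, -1.4, 9.2]
```

```bash
python3 -m pendant '[[-0.006,0.014,-0.004,-0.7,-0.5,0.9,0],[-0.012,0.028,-0.008,-1.3,-1,1.8,0],[-0.017,0.041,-0.012,-2,-1.4,2.7,0],[-0.023,0.054,-0.016,-2.7,-1.8,3.6,0],[-0.028,0.066,-0.02,-3.3,-2,4.5,0]]' 60
python3 - <<'E'
from tgt import *
now();rows(*pour(4,-30,50),ns=np.arange(1,3)/2)
E
```

```text
t: 13.48
position: [470.6, -122.5, 266.1]
eef_rot: [0.955, -0.022, 0.295, 0.007]
force: [-0.1, 0.3, -3.7]
grip_width: 0.252
grip_force: 59.9
q [ 1.01 -0.46 -0.57  2.2  -0.62  0.84 -0.89] F [-0.15  0.31 -3.74] tilt 34.354067358275564 heading -0.04540135203615408 roll 0.06856834548771056
[-0.0128, 0.0358, -0.0073] [-1.6, -0.2, 2.4]
[-0.0255, 0.0716, -0.0146] [-3.2, -0.4, 4.8]
```

```bash
python3 -m pendant '[[-0.006,0.016,-0.003,-0.7,-0.1,1,0],[-0.012,0.032,-0.006,-1.4,-0.2,2.1,0],[-0.018,0.048,-0.01,-2.1,-0.3,3.2,0],[-0.023,0.062,-0.013,-2.8,-0.4,4.2,0],[-0.0255,0.0716,-0.0146,-3.2,-0.4,4.8,0]]' 60
python3 - <<'E'
from tgt import *
now();rows(*pour(4,-30,50))
for n in("top","scene"):
    ctrl.read_camera(n);print(n,[(l,np.array(x["xy"]),round(x["score"],2)) for l in("nut_a_mid","scoop_lip","scoop_grip","mouth","hatch_hinge") for x in ctrl.mark_of(n,l)[:3]])
r=R.from_quat(s["eef_rot"]);Pt=np.array(s["position"]);g=Pt-r.apply([0,0,15.3]);q=r*frame(0,30).inv();lip=g+q.apply([118,0,-85])
print("pred grip",g,proj("top",g),proj("scene",g),"lip",lip,proj("top",lip),proj("scene",lip),"mouth",proj("top",M),proj("scene",M))
E
```

```text
t: 14.1
position: [438.1, -192.8, 263.9]
eef_rot: [0.954, -0.07, 0.291, 0.022]
force: [0.8, 0.2, -4.1]
grip_width: 0.249
grip_force: 59.9
q [ 1.07 -0.44 -0.47  2.21 -0.59  0.85 -0.84] F [ 0.78  0.24 -4.07] tilt 33.98150174536776 heading -0.14694908498627512 roll 0.013263694046194659
[-0.0001, -0.0001, -0.0001] [0.0, 0.0, -0.0]
top [('nut_a_mid', array([411.4, 182.7]), 0.43), ('scoop_lip', array([403.9, 179.7]), 0.65), ('scoop_lip', array([403.7, 190.6]), 0.52), ('scoop_lip', array([414.4, 184.4]), 0.19), ('scoop_grip', array([402.8, 229.7]), 0.94), ('scoop_grip', array([390.5, 184.7]), 0.57), ('mouth', array([400.1, 171.5]), 0.66), ('hatch_hinge', array([402. , 159.8]), 0.86)]
scene [('nut_a_mid', array([359.8, 153.6]), 0.59), ('scoop_lip', array([353.7, 154.3]), 0.76), ('scoop_grip', array([376.1, 144.7]), 0.86), ('scoop_grip', array([224.5, 279.3]), 0.38), ('mouth', array([348.3, 161.1]), 0.69), ('hatch_hinge', array([343.2, 157.1]), 0.74), ('hatch_hinge', array([349.3, 177.8]), 0.26)]
pred grip [ 429.64 -191.53  276.6 ] [405.26 228.95] [377.89 147.96] lip [ 551.92 -209.67  200.  ] [403.63 180.14] [355.14 154.01] mouth [400.8  172.45] [349.76 162.91]
```

```bash
python3 - <<'E'
from tgt import *
for k in range(1,6): rows(*pour(4-5*k,-30+2*k,50-4*k))
print();st=pour(-21,-20,30)
for k in range(1,6): rows(*pour(-21-5*k,-20+k,30-2*k),start=st)
E
```

```text
[0.0095, 0.0011, -0.0006] [-0.0, -5.0, 0.0]
[0.0197, 0.0011, 0.0] [-0.0, -10.0, 0.0]
[0.0303, 0.0011, 0.0016] [-0.0, -15.0, 0.0]
[0.041, 0.0011, 0.0041] [0.0, -20.0, 0.0]
[0.0519, 0.0011, 0.0077] [0.0, -25.0, 0.0]

[0.0111, -0.0, -0.0026] [0.0, -5.0, -0.0]
[0.0226, -0.0, -0.0043] [-0.0, -10.0, -0.0]
[0.0344, -0.0, -0.0051] [-0.0, -15.0, -0.0]
[0.0464, -0.0, -0.0048] [0.0, -20.0, 0.0]
[0.0585, -0.0, -0.0036] [-0.0, -25.0, -0.0]
```

```bash
python3 -m pendant '[[0.0095,0.001,-0.0006,0,-5,0,0],[0.0197,0.001,0,0,-10,0,0],[0.0303,0.001,0.0016,0,-15,0,0],[0.041,0.001,0.004,0,-20,0,0],[0.052,0.001,0.0077,0,-25,0,0]]' 60
python3 -m pendant '[[0.011,0,-0.0026,0,-5,0,0],[0.0226,0,-0.0043,0,-10,0,0],[0.0344,0,-0.005,0,-15,0,0],[0.0464,0,-0.0048,0,-20,0,0],[0.0585,0,-0.0036,0,-25,0,0]]' 60
python3 - <<'E'
from tgt import *
now();rows(*pour(-46,-15,20));rows(*pour(-52,-15,22))
E
```

```text
t: 15.32
position: [485.9, -200.2, 287.4]
eef_rot: [0.994, -0.073, 0.078, 0.006]
force: [0.2, 0.6, -3.7]
grip_width: 0.246
grip_force: 59.9
t: 15.95
position: [543.0, -208.6, 299.3]
eef_rot: [0.987, -0.073, -0.14, -0.01]
force: [-0.4, -1.0, -1.3]
grip_width: 0.249
grip_force: 59.9
q [ 0.78  0.55 -0.82  1.16  0.36  1.86 -1.68] F [-0.35 -1.   -1.28] tilt 16.089300920237353 heading -0.14722499237860606 roll -0.010471590033206206
[-0.0012, -0.0005, 0.0004] [-0.0, 0.1, -0.1]
[0.0109, -0.0005, -0.0072] [-0.0, -5.9, -0.1]
```

```bash
python3 -m pendant '[[0,0,0,0,0,0,0],[0,0,0,0,0,0,0],[0,0,0,0,0,0,0],[0,0,0,0,0,0,0]]' 60
python3 - <<'E'
from tgt import *
now()
for n in("top","scene"):
    ctrl.read_camera(n);print(n,[(l,np.array(x["xy"]),round(x["score"],2)) for l in("nut_a_mid","scoop_lip","scoop_grip") for x in ctrl.mark_of(n,l)[:3]])
E
```

```text
t: 16.45
position: [541.5, -208.4, 300.2]
eef_rot: [0.988, -0.072, -0.138, -0.009]
force: [-0.7, 0.8, -3.2]
grip_width: 0.246
grip_force: 60.0
q [ 0.79  0.54 -0.83  1.17  0.36  1.86 -1.68] F [-0.67  0.8  -3.16] tilt 15.92369597418211 heading -0.1466856212887856 roll 0.07709473713816437
top [('nut_a_mid', array([403.3, 171. ]), 0.4), ('scoop_lip', array([400.6, 178.1]), 0.9), ('scoop_grip', array([412.9, 171.7]), 0.92), ('scoop_grip', array([396.6, 176.9]), 0.75)]
scene [('scoop_lip', array([352.6, 159.9]), 0.96), ('scoop_grip', array([354.2, 124.2]), 0.93)]
```

```bash
python3 - <<'E'
from tgt import *
a=[]
for i in range(12):
    im=ctrl.read_camera("top");a.append(np.r_[ctrl.state()["force"],ctrl.state()["moment"]])
print(np.mean(a,0),np.std(a,0))
for l in("nut_a_mid","nut_b_mid"):
  print([(x["xy"],x["score"]) for x in ctrl.spot_in("top",l)])
p=np.array(M)+[0,0,0]
def dark(im,c,h):
    w=im[int(c[1])-h:int(c[1])+h,int(c[0])-h:int(c[0])+h].astype(int);return w.mean((0,1))
# coarse ASCII of red-minus-blue / brightness about the mouth
w=im[160:190:1,385:420:1].astype(int).mean(2)
for r_ in w[::1]: print("".join(" .:-=+*#%@"[min(9,int(v/26))] for v in r_))
E
```

```text
[ 0.25  0.21 -2.51 -0.05 -0.46  0.  ] [0.66 0.38 0.58 0.04 0.03 0.04]
[]
[([383.5, 171.3], 0.55)]
::::.:-------:..:..................
:::..-=-----=-..------::.:.........
....:=-------=. :-----------:----:.
....----------::::::::::::--:---::-
:..----=---:--:=.:::::::.:::::::.::
+++++===-:------.::::::::::::::::..
=========+++++--.::::::.:::.::::::.
:::-:-----====:::::::::::::::::---:
..::--:::::::--.:::::::::::::.:===-
:.-.:+++----.:=......:.::::::::====
:--..%*#===-.:-...............:---=
:::.:@%%====...................::::
....:*++==++..................:....
:   -====+++:................::....
-+%#==:::::--...... .........:::...
:+**++--:....--..:........::::.:...
:+++++++++--+++-==- .......:::::...
:+++++++++++++++==-......:::.:::...
:+++++++++++++++-=-......:.::.::...
-=+==++++++++++=-=- ...:.:..::.:...
%%%%%##*++====+-----:..::::..:..: .
+##****##%%%%###++=-:..::..::...=--
*******##******#%%%%-..::.:.:..-===
***************#+++#-.........:====
***************+###%+::--::..-:====
+**************-####+----==+#%-====
+**************=****+=====**##-====
+********************-===+#**#-====
+*************+******+=+*****#-====
+*************=*+%********+***-====
```

```bash
python3 -m pendant '[[0.012,0,-0.0076,0,-6,0,0],[0.012,0,-0.0076,0,-6,0,0],[0.004,0,-0.003,0,-1,0,0],[0.012,0,-0.0076,0,-6,0,0],[0.012,0,-0.0076,0,-6,0,0]]' 60
python3 - <<'E'
from tgt import *
a=[]
for i in range(12):
    im=ctrl.read_camera("top");a.append(np.r_[ctrl.state()["force"],ctrl.state()["moment"]])
print(np.mean(a,0),np.std(a,0));now()
for k in range(1,6): rows(*pour(-51+10*k,-15-3*k,20+6*k))
E
```

```text
t: 18.18
position: [555.6, -209.9, 302.5]
eef_rot: [0.979, -0.071, -0.19, -0.014]
force: [0.8, 0.4, -2.7]
grip_width: 0.249
grip_force: 60.0
[ 0.21  0.13 -2.44 -0.05 -0.64  0.01] [0.4  0.54 0.42 0.02 0.03 0.03]
q [ 0.69  0.66 -0.79  1.02  0.4   2.   -1.69] F [ 0.79  0.42 -2.65] tilt 22.023554213210843 heading -0.1453311267185996 roll -0.010454268576041393
[-0.0255, -0.0001, 0.0111] [0.0, 11.0, 0.0]
[-0.0473, -0.0001, 0.0223] [0.0, 21.0, 0.0]
[-0.0662, -0.0001, 0.0362] [0.0, 31.0, 0.0]
[-0.0816, -0.0001, 0.0522] [0.0, 41.0, 0.0]
[-0.0934, -0.0001, 0.0697] [0.0, 51.0, 0.0]
```

```bash
python3 -m pendant '[[-0.0255,0,0.011,0,10,0,0],[-0.047,0,0.022,0,20,0,0],[-0.066,0,0.036,0,30,0,0],[-0.082,0,0.052,0,40,0,0],[-0.093,0,0.0695,0,49,0,0]]' 60
cat > put.py <<'E'
from tgt import *
yaw=.274
P1=np.array([528,90.6,74.]);R1=frame(yaw,30)
E
python3 - <<'E'
from put import *
now();print(s["position"]);rows(P1+[0,0,150],R1,ns=np.arange(1,3)/2)
E
```

```text
t: 19.4
position: [448.0, -191.1, 275.0]
eef_rot: [0.981, -0.067, 0.184, 0.009]
force: [0.8, 2.5, -4.1]
grip_width: 0.249
grip_force: 60.0
q [ 1.36 -0.32 -0.78  1.98 -0.43  1.08 -0.99] F [ 0.77  2.47 -4.1 ] tilt 21.192845299233884 heading -0.13793909029847523 roll -0.4229911018085576
[ 447.98 -191.09  275.  ]
[0.0097, -0.1448, 0.0323] [4.9, 4.3, -10.7]
[0.0194, -0.2895, 0.0645] [9.8, 8.6, -21.3]
```

```bash
python3 -m pendant '[[0.0015,-0.025,0.005,0.8,0.8,-2,0],[0.004,-0.06,0.013,2,1.8,-4.4,0],[0.0065,-0.1,0.022,3.4,3,-7.4,0],[0.009,-0.14,0.031,4.8,4.2,-10.4,0],[0.012,-0.18,0.04,6.1,5.4,-13.3,0]]' 60
python3 - <<'E'
from put import *
now();print(s["position"]);rows(P1+[0,0,130],R1,ns=np.arange(1,3)/2)
for n in("top","scene"):
    ctrl.read_camera(n);print(n,[(l,np.array(x["xy"]).round(1),round(x["score"],2)) for l in("nut_a_mid","mouth","hatch_tab","hatch_hinge","tray") for x in ctrl.mark_of(n,l)[:4]])
    print([(x["xy"],x["score"]) for x in ctrl.spot_in(n,"nut_a_mid")])
E
```

```text
t: 20.02
position: [498.2, -12.9, 243.6]
eef_rot: [0.972, 0.059, 0.228, -0.021]
force: [0.2, 0.1, -2.9]
grip_width: 0.251
grip_force: 60.0
q [ 1.15 -0.42 -0.91  2.09 -0.61  0.94 -0.96] F [ 0.18  0.14 -2.86] tilt 26.485625525274052 heading 0.11848766768290815 roll -0.8076832355998156
[498.22 -12.87 243.61]
[0.0099, -0.0492, 0.0278] [1.7, 1.7, -3.9]
[0.0198, -0.0984, 0.0556] [3.3, 3.5, -7.9]
top [('nut_a_mid', array([401.9, 171.5]), 0.6), ('hatch_tab', array([411.9, 139. ]), 0.78), ('hatch_hinge', array([405. , 159.4]), 0.83), ('tray', array([282.7, 181.9]), 0.9)]
[([402.5, 169.4], 0.45)]
scene [('mouth', array([349.1, 161.3]), 0.91), ('hatch_hinge', array([342.8, 156.8]), 0.92), ('hatch_hinge', array([209. , 259.8]), 0.41), ('tray', array([276.3, 221.8]), 0.86)]
[([313.1, 174.7], 0.45)]
```

```bash
python3 -m pendant '[[0.004,-0.02,0.011,0.7,0.7,-1.6,0],[0.008,-0.04,0.022,1.4,1.4,-3.2,0],[0.012,-0.06,0.033,2,2.1,-4.8,0],[0.016,-0.08,0.045,2.7,2.8,-6.4,0],[0.02,-0.098,0.0556,3.3,3.5,-7.9,0]]' 60
python3 - <<'E'
from put import *
now();print(s["position"]);rows(P1+[0,0,20],R1);rows(P1,R1)
im=ctrl.read_camera("top")
w=im[150:195,370:435].astype(int).mean(2)
for r_ in w: print("".join(" .:-=+*#%@"[min(9,int(v/22))] for v in r_))
E
```

```text
t: 21.35
position: [528.0, 89.7, 203.2]
eef_rot: [0.957, 0.132, 0.257, -0.035]
force: [-0.6, 0.2, -2.2]
grip_width: 0.248
grip_force: 60.0
q [ 1.09 -0.37 -1.1   2.13 -0.66  0.74 -0.97] F [-0.55  0.22 -2.19] tilt 30.06948235951148 heading 0.27334131850603494 roll 0.029374249065683446
[528.03  89.68 203.22]
[-0.0545, -0.001, 0.0946] [0.1, -0.1, -0.0]
[-0.0646, -0.001, 0.1119] [0.1, -0.1, -0.0]
##=###.===*+++++*+**+**++++++++++++++++++++++++++++++++++++++++*.
##+###:===*+***++*++++++*+++++++++++++++++++++++++++++++++++++***
##+###--=+++**+**++++*+++++*+++++*++++++++++++++++++++++++++++*+#
#+*###---*+++++*++***+++++++*++++++++++*++++++++++++++++++++**--+
*+####---**++++**+++++++++++++**++*++++++++++++++++++++++++++*.::
*+###+--=++**+*+++**+*+**+++++++++++*+++++++++++++++++++++++*++::
#-###=---==-===+++++++******+*+*+++++++++++++++++*+*++++++++++**-
#-##%---@@@@@%***==========+++++++++*+*+*++++++++*+++*++*++*++*#*
*:##*---*###%#%@@#===------======+++++++****+*++*+++++++++++++***
#*##*-=--===++**#++**%%*##+==%@%***+=-=======++++**++*+++++******
###%+--=-======-==+=+**==*=*+#@@%@@@#==------
[... 1564 characters left out ...]
@@@@@@@@@@@@@@@@@@@%-==-======-:=*=*####
#--=--=*#**#####%%@@@@@@@@@%#%#%%@@@@@@@@@@@#--=-======---*-*###*
#-=---+*********##**#####%%@@@@@@@@%%##%%#@@*-------=-=-=-=+##***
*-==--*#*****************##*#*####%@@@@@@@@@*+*---:-----=:+******
=-=--=#***************************##*#*##%%%@@@@@@@%%+*-=:******#
+-==-=#*********************#**#**********##**###%%@@@@#-=#****##
+-=--+**********************#**********************##**+-+*******
=-==-*********************#**********#**#*****#*****#=--=+*****##
+-=--#*************************###*#**#*****#******#*---++++***##
+---=#******************#***********#*##*##****#***#=--=+++++****
+---+#*****************************#***#*****#*#####---++********
```

```bash
python3 -m pendant '[[-0.012,0,0.02,0,0,0,0],[-0.024,0,0.042,0,0,0,0],[-0.037,-0.0005,0.065,0,0,0,0],[-0.049,-0.001,0.084,0,0,0,0],[-0.0545,-0.001,0.0945,0,0,0,0]]' 60
python3 -m pendant '[[-0.0025,0,0.0044,0,0,0,0],[-0.005,0,0.0087,0,0,0,0],[-0.0075,0,0.0131,0,0,0,0]]' 60
python3 - <<'E'
from put import *
now();print(s["position"],s["moment"]);rows(P1,R1)
E
```

```text
t: 22.02
position: [526.4, 87.6, 95.7]
eef_rot: [0.958, 0.129, 0.255, -0.034]
force: [-1.0, -1.8, -3.1]
grip_width: 0.248
grip_force: 60.0
t: 22.4
position: [526.8, 88.2, 81.2]
eef_rot: [0.957, 0.13, 0.255, -0.035]
force: [0.5, 0.0, -3.3]
grip_width: 0.246
grip_force: 60.0
q [ 1.15  0.08 -1.38  2.26  0.13  0.35 -1.62] F [ 0.48  0.04 -3.25] tilt 29.879839828908228 heading 0.2691483016160539 roll 0.0018759692191343677
[526.83  88.2   81.18] [-0.28  0.92 -0.04]
[-0.002, -0.002, 0.0071] [0.1, 0.1, -0.2]
```

```bash
python3 -m pendant '[[-0.001,-0.001,0.002,0,0,-0.1,0],[-0.002,-0.002,0.004,0,0,-0.2,0],[-0.003,-0.002,0.0055,0,0,-0.2,0],[-0.003,-0.002,0.0065,0,0,-0.2,0]]' 60
python3 - <<'E'
from put import *
now();print(s["position"],s["moment"]);rows(P1,R1)
for n in("top","scene"):
    ctrl.read_camera(n);print(n,[(l,np.array(x["xy"]).round(1),round(x["score"],2)) for l in("scoop_lip","scoop_grip") for x in ctrl.mark_of(n,l)[:4]])
r=R.from_quat(s["eef_rot"]);Pt=np.array(s["position"]);g=Pt-r.apply([0,0,15.3]);q=r*frame(0,30).inv();lip=g+q.apply([118,0,-85])
print("pred grip",g,proj("top",g),proj("scene",g),"lip",lip,proj("top",lip),proj("scene",lip))
E
```

```text
t: 22.9
position: [527.2, 89.3, 74.4]
eef_rot: [0.957, 0.131, 0.256, -0.033]
force: [-0.4, 0.5, -1.8]
grip_width: 0.248
grip_force: 60.0
q [ 1.07  0.1  -1.31  2.27  0.22  0.33 -1.7 ] F [-0.38  0.54 -1.77] tilt 29.878798661263026 heading 0.2731555748019493 roll 0.2002416155801409
[527.21  89.29  74.43] [-0.24  0.95 -0.01]
[0.0008, -0.0011, 0.0009] [0.3, 0.1, -0.0]
top [('scoop_lip', array([279.4, 169.8]), 0.75), ('scoop_grip', array([283.9, 200.4]), 0.97)]
scene [('scoop_lip', array([268.5, 220.5]), 0.8), ('scoop_grip', array([290.1, 212.6]), 0.53)]
pred grip [519.86  87.29  87.69] [286.96 202.49] [292.96 212.45] lip [633.45 118.56   2.44] [279.42 168.91] [268.29 220.26]
```

```bash
python3 -m pendant '[[-0.0006,0,0.0009,0,0,0,0],[-0.0008,0,0.0014,0,0,0,0],[-0.0008,0,0.0014,0,0,0,0.03],[-0.0008,0,0.0014,0,0,0,0.05],[-0.0008,0,0.0014,0,0,0,0.06]]' 10
python3 - <<'E'
from put import *
now();print(s["position"],s["moment"],s["grip_width"])
E
```

```text
t: 23.82
position: [527.3, 89.3, 72.9]
eef_rot: [0.957, 0.131, 0.256, -0.033]
force: [-0.2, -0.2, -0.1]
grip_width: 0.49
grip_force: 0.0
q [ 1.06  0.11 -1.3   2.27  0.23  0.33 -1.71] F [-0.16 -0.15 -0.11] tilt 29.890795433094286 heading 0.27298134365424903 roll 0.187092341696143
[527.31  89.3   72.9 ] [-0.12  0.54  0.03] 0.4901307951366511
```

```bash
python3 -m pendant '[[0,0,-0.01,0,0,0,0.06],[0,0,-0.03,0,0,0,0.06],[0,0,-0.06,0,0,0,0.06],[0,0,-0.09,0,0,0,0.03],[0,0,-0.11,0,0,0,0.0]]' 20
python3 - <<'E'
from put import *
now();print(s["position"])
for u in [(300,187),(277,178)]: print("box foot",atz("scene",u,0))
B=atz("scene",(300,187),0)
for z in (80,100,120,140,160,180): print(z,proj("scene",[B[0],B[1],z]),proj("top",[B[0],B[1],z]))
im={}
for n in("top","scene"):
    im[n]=ctrl.read_camera(n);print(n,[(l,np.array(x["xy"]).round(1),round(x["score"],2)) for l in("scoop_lip","scoop_grip","hatch_tab","hatch_hinge") for x in ctrl.mark_of(n,l)[:2]])
w=im["top"][100:150,330:420].astype(int).mean(2)
for r_ in w[::2]: print("".join(" .:-=+*#%@"[min(9,int(v/22))] for v in r_))
t=[410.8,138.1];print(tri([341.4,134.4],t))
E
```

```text
t: 24.45
position: [474.1, 75.4, 170.2]
eef_rot: [0.957, 0.131, 0.257, -0.034]
force: [1.3, -0.0, -1.5]
grip_width: 0.541
grip_force: 0.0
q [ 0.87 -0.43 -0.9   2.29 -0.7   0.7  -0.92] F [ 1.32 -0.01 -1.49] tilt 30.041549534078754 heading 0.27407808481228657 roll 0.18968838870085597
[474.14  75.41 170.23]
box foot [ 753.48 -106.2     0.  ]
box foot [871.41 -70.59   0.  ]
80 [299.67 169.84] [354.64 119.11]
100 [299.59 165.4 ] [355.11 116.59]
120 [299.5  160.89] [355.6  113.96]
140 [299.42 156.32] [356.11 111.22]
160 [299.33 151.68] [356.64 108.38]
180 [299.24 146.98] [357.19 105.42]
top [('scoop_lip', array([461.4, 168.9]), 0.66), ('scoop_lip', array([278.1, 169.1]), 0.57), ('scoop_grip', array([286.1, 197.8]), 0.78), ('hatch_tab', array([412.3, 139.1]), 0.73), ('hatch_hinge', array([402.5, 156.3]), 0.91), ('hatch_hinge', array([280.4, 169.8]), 0.21)]
scene [('scoop_lip', array([270.8, 222.4]), 0.9), ('scoop_lip', array([376.1, 177.2]), 0.52), ('scoop_grip', array([291.1, 213.7]), 0.9), ('hatch_hinge', array([346. , 157.6]), 0.77)]
*******---:*=#*#********#*****************************
[... 1588 characters left out ...]
####********+********************#*****+*##*.----------:%#**#**#*#%+=@%@@#*+==**..++++
**********++++++**+++++++++-+++=**+...=****+###-.-=--*%%@@@*%#*#*+***###********#########*
******###***************#*##*#***#=.:.=#*+*-**#..====*++++++*+****#*+#****#*************#*
***********+++++++++++++****###*##-.:.@@@@@@@@@%.===**+++*++++++++++++++++++++*+**+**+=***
**********************+++++*+****+..:.===+===+*-:==-*+*+++++*+++*+++++++++++++++++++++++++
####**#**###**##*#***********+**##..:-****=*##:.---*+**+++++++++++++++++++++++++++++++++++
********##*##*****#********+++++**.:.=####=##%.:--=*++++++++++++++++++++++++++++++++++++++
(array([ 645.14, -223.44,  239.43]), np.float64(1.288454854880775))
```

```bash
python3 - <<'E'
from put import *
Rv=frame(-.146,0)
print(s["position"])
rows(np.array([480,60,300]),frame(.2,20));st=(np.array([480,60,300]),frame(.2,20))
rows(np.array([672,-222,320]),Rv,ns=np.arange(1,11)/10,start=st)
E
```

```text
[474.15  74.83 167.38]
[0.0673, 0.0161, -0.1142] [-1.6, -9.8, 3.7]
[0.0131, 0.0315, 0.0026] [-0.3, -2.0, 2.0]
[0.0262, 0.0629, 0.0053] [-0.7, -4.0, 3.9]
[0.0393, 0.0944, 0.0079] [-1.0, -5.9, 5.9]
[0.0524, 0.1258, 0.0106] [-1.4, -7.9, 7.8]
[0.0655, 0.1573, 0.0132] [-1.7, -9.9, 9.8]
[0.0786, 0.1887, 0.0158] [-2.1, -11.9, 11.8]
[0.0917, 0.2202, 0.0185] [-2.4, -13.9, 13.7]
[0.1048, 0.2516, 0.0211] [-2.8, -15.8, 15.7]
[0.1179, 0.2831, 0.0238] [-3.1, -17.8, 17.7]
[0.131, 0.3145, 0.0264] [-3.5, -19.8, 19.6]
```

```bash
python3 -m pendant '[[0.016,0.004,-0.028,-0.4,-2,0.8,0],[0.033,0.008,-0.057,-0.8,-4.5,1.7,0],[0.05,0.012,-0.085,-1.2,-7,2.7,0],[0.067,0.016,-0.114,-1.6,-9.8,3.7,0],[0.067,0.016,-0.114,-1.6,-9.8,3.7,0]]' 20
python3 -m pendant '[[0.013,0.0315,0.0026,-0.3,-2,2,0],[0.026,0.063,0.005,-0.7,-4,3.9,0],[0.039,0.094,0.008,-1,-5.9,5.9,0],[0.052,0.126,0.0105,-1.4,-7.9,7.8,0],[0.0655,0.157,0.013,-1.7,-9.9,9.8,0]]'
python3 - <<'E'
from put import *
now();print(s["position"])
rows(np.array([672,-222,320]),frame(-.146,0),ns=np.arange(1,6)/5)
E
```

```text
t: 25.58
position: [481.5, 60.0, 302.7]
eef_rot: [0.98, 0.099, 0.175, -0.017]
force: [-0.1, -0.5, -0.1]
grip_width: 0.006
grip_force: 0.0
t: 26.2
position: [576.3, -82.0, 309.9]
eef_rot: [0.996, 0.012, 0.087, -0.009]
force: [-0.2, 0.1, 1.0]
grip_width: 0.004
grip_force: 0.0
q [ 1.13  0.24 -1.2   1.55  0.22  1.33 -1.63] F [-0.15  0.06  1.  ] tilt 10.056153432210472 heading 0.023086525896909845 roll -0.9204974643594585
[576.3  -81.99 309.87]
[0.0186, 0.0285, 0.0008] [-0.4, -2.0, 1.9]
[0.0371, 0.0569, 0.0015] [-0.7, -4.0, 3.9]
[0.0557, 0.0854, 0.0023] [-1.1, -5.9, 5.8]
[0.0742, 0.1138, 0.003] [-1.4, -7.9, 7.8]
[0.0928, 0.1423, 0.0038] [-1.8, -9.9, 9.7]
```

```bash
python3 -m pendant '[[0.0186,0.0285,0,-0.4,-2,1.9,0],[0.037,0.057,0,-0.7,-4,3.9,0],[0.0557,0.0854,0,-1.1,-5.9,5.8,0],[0.074,0.114,0.003,-1.4,-7.9,7.8,0],[0.093,0.142,0.0038,-1.8,-9.9,9.7,0]]'
python3 - <<'E'
from put import *
now();print(s["position"])
rows(np.array([672,-222,212]),frame(-.146,0))
H=M-[2,-1,0]+37*Ft+2*Z;print("hinge",H)
p=None
for n in("top","scene"):
    ctrl.read_camera(n);print(n,[(l,np.array(x["xy"]).round(1),round(x["score"],2)) for l in("hatch_tab","hatch_hinge") for x in ctrl.mark_of(n,l)[:2]])
for a in (1.6,1.7,1.8,1.9,2.0):
    t=H+83*(-np.cos(a)*Ft+np.sin(a)*Z);print(a,t,proj("top",t),proj("scene",t))
E
```

```text
t: 26.82
position: [672.4, -220.7, 319.4]
eef_rot: [0.997, -0.072, -0.001, 0.0]
force: [1.1, -0.2, 1.4]
grip_width: 0.004
grip_force: 0.0
q [ 0.75  0.66 -0.95  0.98  0.53  1.72 -1.72] F [ 1.07 -0.18  1.38] tilt 0.10276297474910066 heading -0.14337156523511455 roll 0.06308180537551346
[ 672.43 -220.68  319.36]
[-0.0001, 0.0013, 0.1074] [0.1, 0.1, 0.2]
hinge [ 616.11 -218.18  152.  ]
top [('hatch_tab', array([410.6, 139.6]), 0.98), ('hatch_hinge', array([402.7, 157.2]), 0.7)]
scene [('hatch_tab', array([340.1, 137.4]), 0.76), ('hatch_hinge', array([346.3, 155.6]), 0.73), ('hatch_hinge', array([340.8, 241.6]), 0.64)]
1.6 [ 618.5  -218.54  234.96] [408.75 149.48] [345.25 138.25]
1.7 [ 626.69 -219.74  234.31] [409.01 146.18] [344.02 137.59]
1.8 [ 634.76 -220.93  232.83] [409.18 143.03] [342.81 137.15]
1.9 [ 642.65 -222.09  230.54] [409.28 140.08] [341.63 136.93]
2.0 [ 650.28 -223.21  227.47] [409.3  137.36] [340.5  136.94]
```

```bash
python3 -m pendant '[[0.002,0.001,0.03,0,0,0,0],[0.004,0.001,0.06,0,0,0,0],[0.004,0.001,0.09,0,0,0,0],[0.004,0.001,0.11,0,0,0,0],[0.004,0.001,0.115,0,0,0,0]]'
python3 - <<'E'
from put import *
now();print(s["position"])
E
```

```text
t: 27.75
position: [675.3, -221.6, 205.6]
eef_rot: [0.997, -0.071, 0.0, 0.001]
force: [-0.3, -0.5, 0.6]
grip_width: 0.011
grip_force: 0.0
q [ 0.8   0.7  -0.94  1.18  0.55  1.51 -1.76] F [-0.3  -0.47  0.64] tilt 0.10907081640367526 heading -0.14250621773012864 roll 0.10318196207404211
[ 675.25 -221.55  205.64]
```

```bash
python3 -m pendant '[[-0.012,0,0,0,0,0,0],[-0.024,0,0,0,0,0,0],[-0.036,0,0,0,0,0,0],[-0.048,0,0,0,0,0,0],[-0.058,0,0,0,0,0,0]]'
python3 -m pendant '[[-0.008,0,0,0,0,0,0],[-0.016,0,-0.001,0,0,0,0],[-0.024,0,0.001,0,0,0,0],[-0.033,0,0.004,0,0,0,0]]'
python3 - <<'E'
from put import *
now();print(s["position"])
for n in("top","scene"):
    ctrl.read_camera(n);print(n,[(l,np.array(x["xy"]).round(1),round(x["score"],2)) for l in("hatch_tab",) for x in ctrl.mark_of(n,l)[:2]])
H=M-[2,-1,0]+37*Ft+2*Z
for a in (.6,.8,1.,1.2,1.4,1.6):
    t=H+83*(-np.cos(a)*Ft+np.sin(a)*Z);print(a,t,proj("top",t),proj("scene",t))
E
```

```text
t: 28.38
position: [618.0, -213.2, 206.7]
eef_rot: [0.997, -0.071, 0.001, 0.001]
force: [2.2, -0.7, -0.3]
grip_width: 0.007
grip_force: 0.9
t: 28.88
position: [585.3, -208.6, 202.1]
eef_rot: [0.997, -0.071, 0.001, 0.001]
force: [1.0, 0.3, 1.4]
grip_width: -0.001
grip_force: 0.5
q [ 1.    0.53 -1.02  1.46  0.45  1.4  -1.75] F [1.03 0.3  1.41] tilt 0.13401350620057212 heading -0.14299294603390936 roll 0.09411410500707494
[ 585.32 -208.65  202.12]
top [('hatch_tab', array([407.3, 177.9]), 0.65)]
scene [('hatch_tab', array([354.7, 147.6]), 0.62), ('hatch_tab', array([348.5, 164.9]), 0.47)]
0.6 [ 548.33 -208.22  198.87] [403.02 181.7 ] [355.49 154.77]
0.8 [ 558.89 -209.77  211.54] [404.46 176.37] [354.04 150.42]
1.0 [ 571.74 -211.66  221.84] [405.81 170.18] [352.2  146.42]
1.2 [ 586.35 -213.81  229.36] [407.02 163.41] [350.05 142.97]
1.4 [ 602.15 -216.13  233.79] [408.02 156.39] [347.69 140.21]
1.6 [ 618.5  -218.54  234.96] [408.75 149.48] [345.25 138.25]
```

```bash
python3 -m pendant '[[-0.006,0,0.006,0,0,0,0],[-0.012,0,0.0125,0,0,0,0],[-0.016,0,0.020,0,0,0,0],[-0.02,0,0.027,0,0,0,0],[-0.022,0,0.034,0,0,0,0]]'
python3 -m pendant '[[-0.001,0,0.004,0,0,0,0],[-0.001,0,0.0075,0,0,0,0],[-0.001,0,0.0105,0,0,0,0]]'
python3 - <<'E'
from put import *
now();print(s["position"])
E
```

```text
t: 29.7
position: [563.8, -205.6, 167.6]
eef_rot: [0.997, -0.071, 0.001, 0.001]
force: [0.1, 0.2, 1.3]
grip_width: 0.006
grip_force: 0.5
t: 30.08
position: [563.3, -205.5, 158.2]
eef_rot: [0.997, -0.071, 0.001, 0.001]
force: [-10.2, 2.1, 26.0]
grip_width: 0.005
grip_force: 12.8
q [ 1.05  0.52 -1.02  1.58  0.45  1.3  -1.75] F [-10.17   2.11  25.97] tilt 0.15488334185672697 heading -0.14303238713112523 roll 0.10915655135201624
[ 563.32 -205.55  158.16]
```

```bash
python3 -m pendant '[[0,0,-0.004,0,0,0,0],[0,0,-0.02,0,0,0,0],[0,0,-0.05,0,0,0,0],[-0.03,0,-0.09,0,0,0,0],[-0.06,0,-0.13,0,0,0,0]]'
python3 -m pendant '[[-0.03,0,-0.01,0,0,0,0],[-0.06,0,-0.02,0,0,0,0],[-0.06,0,-0.02,0,0,0,0]]'
python3 - <<'E'
from put import *
now();print(s["position"])
r={}
for n in("top","scene"):
    ctrl.read_camera(n);print(n,[(l,np.array(x["xy"]).round(1),round(x["score"],2)) for l in("hatch_tab","scoop_lip","scoop_grip","spanner_13","tape_measure","nut_a_mid") for x in ctrl.mark_of(n,l)[:2]])
H=M-[2,-1,0]+37*Ft+2*Z
for a in (0,.1,.2):
    t=H+83*(-np.cos(a)*Ft+np.sin(a)*Z);print(a,proj("top",t),proj("scene",t))
g=np.array([519.86,87.3,87]);
for p in (g,g+R.from_euler('z',.273).apply([118,0,-85])): print(proj("top",p),proj("scene",p))
E
```

```text
t: 30.7
position: [503.2, -196.2, 289.5]
eef_rot: [0.997, -0.071, 0.001, 0.001]
force: [-1.0, -1.3, 0.9]
grip_width: 0.01
grip_force: 0.0
t: 31.08
position: [443.5, -188.5, 309.1]
eef_rot: [0.997, -0.072, 0.001, 0.003]
force: [0.8, -0.1, 0.3]
grip_width: 0.002
grip_force: 0.0
q [ 1.47  0.06 -1.19  1.64  0.06  1.48 -1.43] F [ 0.77 -0.12  0.35] tilt 0.4001073716624905 heading -0.14496840411824727 roll 0.36528034695069594
[ 443.47 -188.53  309.14]
top [('hatch_tab', array([401.9, 189.6]), 0.71), ('scoop_grip', array([286.5, 199.7]), 0.97), ('spanner_13', array([327.2, 190. ]), 0.75), ('tape_measure', array([328.1, 249.8]), 0.82)]
scene [('hatch_tab', array([355.8, 165.5]), 0.69), ('hatch_tab', array([346.2, 162.5]), 0.25), ('scoop_lip', array([269.8, 220.4]), 0.9), ('scoop_grip', array([288.5, 210.9]), 0.68), ('spanner_13', array([312.7, 215.8]), 0.5), ('tape_measure', array([345.5, 239.7]), 0.79)]
0 [398.93 190.65] [356.94 167.96]
0.1 [399.55 189.96] [357.02 165.9 ]
0.2 [400.2  188.95] [356.97 163.75]
[286.99 202.52] [292.96 212.62]
[279.25 168.94] [268.15 220.41]
```

```bash
python3 -m pendant '[[0,0,0,0,0,0,0],[0,0,0,0,0,0,0],[0,0,0,0,0,0,0]]'; python3 -c "
from bench import ctrl
print(ctrl.job_done())"
```

```text
t: 32.15
position: [444.2, -188.2, 307.6]
eef_rot: [0.997, -0.071, 0.001, 0.001]
force: [-1.0, -0.0, 0.6]
grip_width: 0.006
grip_force: 0.0
the job is handed in; nothing more can be done
None
```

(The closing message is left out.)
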